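# Put the bench things into their fitted holders

### The job

Put the jar, the single vial, the note pad and the vial rack each into the white holder on the worktop that is shaped for it: every thing the same way up as it was found, flat on its holder's floor inside the rim, and the pad and the rack lie lengthwise in theirs. Leave the timer and the beaker where they are.

Things in the scene. Friction and masses are not known exactly. Their poses are not given: they have to be found in the camera images.
- jar: Small screw-cap jar, round and upright, brown body with a white lid; 34 mm diameter, 64 mm high, about 60 g. Origin at the centre of its underside, z up. Grasp the body across its 34 mm. Belongs in jar_holder.
- vial: Single small clear glass vial with a white lid, standing upright on the worktop; 12 mm diameter, 32 mm high, about 15 g. Origin at the centre of its underside, z up. Grasp it across its 12 mm. Belongs in vial_holder, standing upright.
- note_pad: Orange pad of sticky notes lying flat on the worktop in front of the robot (another orange pad far away at the left is not part of the job), 50 mm along its own x, 66 mm along its own y, 9 mm thick, about 40 g. Origin at the centre of its underside, z up. Pinch it across the 50 mm, half way along the 66 mm. Belongs in pad_holder, its own y along the holder's x (either way round).
- vial_rack: Blue vial rack with a few vials fixed in it, 42 mm along its own x, 98 mm along its own y; its frame is solid up to 22 mm (with a solid top board from 18 to 22 mm and bottom board up to 4 mm), the vial caps reach 36 mm; about 90 g. Origin at the centre of its underside, z up. Grasp across the 42 mm, half way along the 98 mm. Belongs in rack_holder, its own y along the holder's x (either way round).
- jar_holder: Fixed round white holder (grey floor), the larger of the two round ones, with an unbroken round rim: outer diameter 60 mm, 50 mm clear inside the rim. Origin at its centre on the worktop, z up; floor at z = 6 mm, top of rim at z = 12 mm.
- vial_holder: Fixed small round white holder (grey floor), the smaller of the two round ones, with an unbroken round rim: outer diameter 38 mm, 28 mm clear inside the rim. Origin at its centre on the worktop, z up; floor at z = 6 mm, top of rim at z = 12 mm.
- pad_holder: Fixed rectangular white holder (grey floor), the shorter of the two: 90 mm along its x by 72 mm along its y outside, 82 x 64 mm clear inside the rim (wall 4 mm). Each long side (at +y and -y) has a finger notch 40 mm wide in its middle, down to the floor. Origin at its centre on the worktop, z up; floor at z = 6 mm, top of rim at z = 12 mm.
- rack_holder: Fixed long rectangular white holder (grey floor): 122 mm along its x by 66 mm along its y outside, 114 x 58 mm clear inside the rim (wall 4 mm). Each long side (at +y and -y) has a finger notch 44 mm wide in its middle, down to the floor. Origin at its centre on the worktop, z up; floor at z = 6 mm, top of rim at z = 12 mm.
- timer: White square bench timer, 66 x 66 x 19 mm, lying at the right-hand end of the row of things. Origin at the centre of its underside. A bystander, not part of the job: do not move it.
- beaker: Clear glass beaker, 52 mm diameter, 70 mm high, standing among the things, towards the right. Origin at the centre of its underside. A bystander, not part of the job: do not move it. Behind it the instrument's round port juts out over the worktop to x = 0.52 m (y from -0.41 to -0.11 m, 0.11 to 0.42 m high); the way along the front edge of the worktop (edge at x = 0.41 m) is clear above 0.07 m.

How it is judged:
By the outcome, as a careful person would: the job done as asked, in the order asked, and still so for the second after the job is handed in, with the robot touching nothing.
It also fails if it takes over 115 s, if anything falls off the work surface, if the arm or the gripper's body presses on something with over 40 N, if the wrist force passes 120 N, or if a joint passes its speed limit or range.

### The arm

A 7-joint arm with a two-finger parallel gripper is mounted at the origin on a cart in front of the work surface, level with it; the furniture and walls round the work are solid. World frame = base frame: x ahead of the robot, y to its left, z up, the work surface at z = 0. Lengths are in m, angles in rad, forces in N, time in s.
With the tool pointing down it reaches from about 0.4 to 0.875 m from the base axis. Payload 4.4 kg.
Tool frame: the origin (TCP) lies between the finger pads; the fingertips stand 14 mm ahead of it and the grasp point (between the pads) lies 5 mm behind it (bot.nose_length is the distance from the TCP to the fingertips, in m); z points along the fingers, y is the direction in which the jaws open and shut (so a half turn about z gives the same grasp; the last joint's range is limited). The gripper opens to 85 mm and grips with 20 to 120 N. Pads are 22 mm wide; open, the fingers measure 114 mm over their backs; the gripper's body (76 mm by 85 mm) begins 54 mm behind the grasp point. The pads swing forward as they close: fully open they stand 13 mm farther back than shut.
Start: joints at [-1.322, 0.628, 0.038, 1.517, -0.027, 0.996, -0.02], TCP at [0.201, 0.618, 0.245] pointing down, gripper open.
Joint ranges: [-3.06, 3.06], [-0.37, 2.12], [-1.25, 1.32], [0.18, 2.47], [-1.1, 4.24], [0.23, 1.98], [-2.94, 2.94]. Speed limits (rad/s): [2.57, 2.57, 3.14, 3.14, 3.14, 3.14, 3.14].

### API

Orientations are given as a unit quaternion [w, x, y, z].
In Python, from station import bot gives the robot as it stands. The module is installed in compiled form; this text tells all that it offers.
- The arm moves only by the tool servo_tool, never from a script. Its argument "motion" is a list of rows, each a list of 2 entries, a list of its own where there are three numbers: the shift along the tool's x, y, z in cm, then the turn, a rotation vector about the tool's x, y, z in rad. In form: [[[tx, ty, tz], [rx, ry, rz]], ...]. A call has exactly 5 rows; each row shifts and turns the pose as measured when the row begins, along the tool's axes as they then stand; what a row does not reach is not made up. A row lasts 1/10 s, in which the tool goes at most 50 mm and 8.59 degrees, less where a joint would pass 70% of its speed; a pose out of reach is approached as far as the arm can. A call is refused whole if a number of a shift passes 5 or a number of a turn 0.15, either way. A call with a gripper value outside its range is refused whole. "gripper" is the opening, from -1 (shut) to 1 (fully open), so that 0 is half open, set as the call begins (left out, the last holds). The fingers move at their own pace and stop on an object; the grip force is fixed at half the most. Time passes only in rows, so rows that do not move let the fingers close, or fill a call up. It gives the time, the measured TCP pose, the force and the opening at its end, in the units of the state.
- bot.state(): the state, without advancing time (a new reading comes with each control period).
- bot.get_image(name): name is "scene" or "top" or "wrist"; returns a dict with "pixels" (400x640x3 uint8, red, green, blue), "range_z" (400x640 float32, m along the optical axis (not along the pixel's ray), 0 where there is no reading), "fx", "fy", "cx", "cy" (pixels), "cam_to_world" (4x4, takes a point from camera to world coordinates); the wrist camera has in their place "T_tool_cam" (4x4, takes a point from camera to tool coordinates, whose origin is the TCP and whose axes are the flange's). Camera axes: x right, y up, looking along -z (the intrinsics and any distortion apply to the point x, -y, -z); pixel columns grow to the right and rows downward; lengths in m; the calibration is good to about 2 mm. A picture is of the moment at which its call begins: read the wrist's pose just before it.
- bot.sign_off(): hands the job in, once; it reports no verdict.
The state is a dict: "time_s": time; "q": joint angles; "qd": joint speeds; "tau": joint torques, N m; "ee_pos": TCP position; "orientation": TCP orientation; "ft_force": force on the tool from outside, world axes, zero at the start; "torque": the same for the moment, N m; "finger_gap": finger opening in m.
Only numpy, scipy, OpenCV 4.12 (cv2) and the standard library are available. Lean on these libraries where they do the work, as an engineer would, in place of code of your own. Each camera call takes 0.05 s, during which the arm holds its last target.

## Working session

There is one attempt and no reset: what is moved stays moved. The work goes in short steps, Python scripts to look and compute and a tool call to move; the robot and the scene stay as the last step left them, time stands still between calls to the robot, and variables do not carry over. Pictures are saved under pics/ and viewed, and the job is handed in when it is done.

Besides the shell and the picture viewer there is one more tool, called after ">>>" as a command line: name --argument value ..., lists and objects as JSON in quotes. servo_tool: Moves the arm, as the interface text tells. Its arguments: {"type":"object","properties":{"motion":{"type":"array"},"gripper":{"type":"number"}},"required":["motion"]}

```bash
mkdir -p pics; cat > h.py <<'E'
import numpy as np, cv2
from station import bot
def grab(n,tag):
    im=bot.get_image(n); cv2.imwrite(f'pics/{tag}.png',im['pixels'][:,:,::-1]); np.savez(f'pics/{tag}.npz',**im); return im
E
python3 - <<'E'
from h import *
s=bot.state(); print(s)
for n in('scene','top','wrist'):
    im=grab(n,n+'0'); print(n,[ (k,v) for k,v in im.items() if k not in('pixels','range_z')])
E
```

```text
{'time_s': 0.0, 'q': array([-1.32182202,  0.62936166,  0.0384263 ,  1.51834616, -0.02697804,
        0.99632867, -0.02000982]), 'qd': array([-1.77325716e-04, -6.05242330e-05, -1.55137166e-04, -1.88708182e-03,
        2.37400761e-04, -1.02826254e-03,  1.05368828e-03]), 'tau': array([-3.39981152e-04, -5.63403690e+01,  1.22626372e+00, -1.93441719e+01,
        1.10718445e-02,  1.05123664e-02,  1.15182053e-05]), 'ee_pos': array([0.20102509, 0.61750395, 0.24438572]), 'orientation': array([-1.33514507e-04,  1.56730573e-01,  9.87640927e-01, -9.53807593e-04]), 'ft_force': array([ 1.23636683, -0.02053578,  0.44030097]), 'torque': array([ 0.04709446, -0.01597684,  0.05765561]), 'finger_gap': 0.08532571747339175}
scene [('fx', 503.6865986255538), ('fy', 503.6865986255538), ('cx', 314.7324837173346), ('cy', 202.40603200699076), ('cam_to_world', array([[-0.4524999 ,  0.34425234, -0.82263854, -0.81506063],
       [-0.89147016, -0.19832074,  0.40736941,  0.5726894 ],
       [-0.02290841,  0.91769233,  0.3966308 ,  0.67009702],
       [ 0.        ,  0.        ,  0.        ,  1.        ]]))]
top [('fx
[... 237 characters left out ...]
9320606e-03, -2.43525651e-03,
        -8.94467400e-02],
       [-2.55704470e-03,  1.04480483e-01,  9.94523650e-01,
         1.82305724e+00],
       [ 0.00000000e+00,  0.00000000e+00,  0.00000000e+00,
         1.00000000e+00]]))]
wrist [('fx', 334.1076267672474), ('fy', 334.1076267672474), ('cx', 324.4212464153043), ('cy', 199.695811015763), ('T_tool_cam', array([[-1.27325925e-04,  9.45118974e-01,  3.26726351e-01,
         8.48889056e-02],
       [ 9.99999504e-01, -2.02292748e-04,  9.74872629e-04,
        -4.63330172e-04],
       [ 9.87464991e-04,  3.26726313e-01, -9.45118480e-01,
        -1.29116502e-01],
       [ 0.00000000e+00,  0.00000000e+00,  0.00000000e+00,
         1.00000000e+00]]))]
```

View pics/scene0.png

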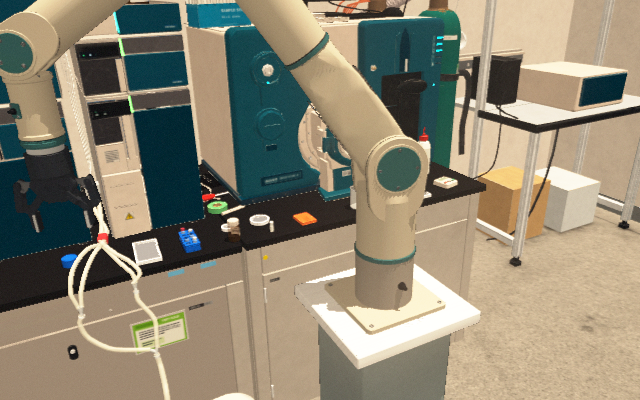

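View pics/top0.png

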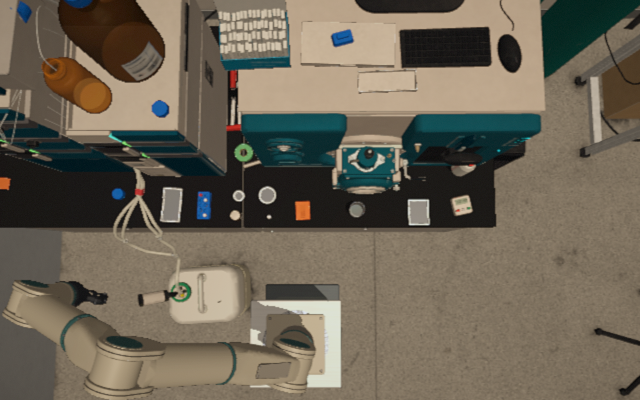

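View pics/wrist0.png

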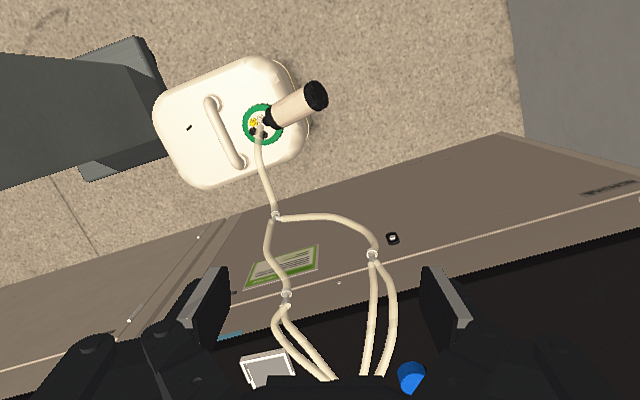

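```bash
cat >> h.py <<'E'
def load(t): return dict(np.load(f'pics/{t}.npz'))
def toworld(im,u,v,z=None,T=None):
    T=im['cam_to_world'] if T is None else T
    u=np.asarray(u,float);v=np.asarray(v,float)
    d=np.stack([(u-im['cx'])/im['fx'],-(v-im['cy'])/im['fy'],-np.ones_like(u)],-1)
    R=T[:3,:3];t=T[:3,3]
    dw=d@R.T
    if z is None:
        r=im['range_z'][np.round(v).astype(int),np.round(u).astype(int)]
    else: r=(z-t[2])/dw[...,2]
    return t+dw*r[...,None]
E
python3 - <<'E'
from h import *
im=load('top0')
p=im['pixels'][160:240,90:490,::-1]
a=cv2.resize(p[:,:200],None,fx=4,fy=4,interpolation=cv2.INTER_CUBIC)
b=cv2.resize(p[:,200:],None,fx=4,fy=4,interpolation=cv2.INTER_CUBIC)
cv2.imwrite('pics/t0z.png',np.vstack([a[:300],b[:300]]))
u,v=np.meshgrid(np.arange(640),np.arange(400))
w=toworld(im,u,v)
for n,(uu,vv) in dict(rackh=(171,204),rack=(204,215),vh=(238,196),jar=(235,215),jh=(267,195),vial=(268,216),pad=(303,210),bk=(356,209),ph=(418,211),tim=(461,205),tab=(330,210)).items(): print(n,w[vv,uu].round(3))
z=w[160:240,90:490,2]; 
m=((np.clip(z,-.05,.15)+.05)/.2*255).astype(np.uint8)
m=cv2.applyColorMap(m,cv2.COLORMAP_JET)
a=cv2.resize(m[:,:200],None,fx=4,fy=4,interpolation=0)
b=cv2.resize(m[:,200:],None,fx=4,fy=4,interpolation=0)
cv2.imwrite('pics/t0d.png',np.vstack([a[:300],b[:300]]))
E
```

```text
rackh [0.492 0.449 0.006]
rack [0.449 0.322 0.036]
vh [ 0.521  0.209 -0.004]
jar [0.447 0.207 0.069]
jh [0.524 0.103 0.008]
vial [0.446 0.096 0.031]
pad [ 0.469 -0.028  0.01 ]
bk [ 0.473 -0.219 -0.004]
ph [ 0.465 -0.441  0.011]
tim [ 0.485 -0.593  0.021]
tab [ 0.469 -0.125  0.005]
```

View pics/t0z.png

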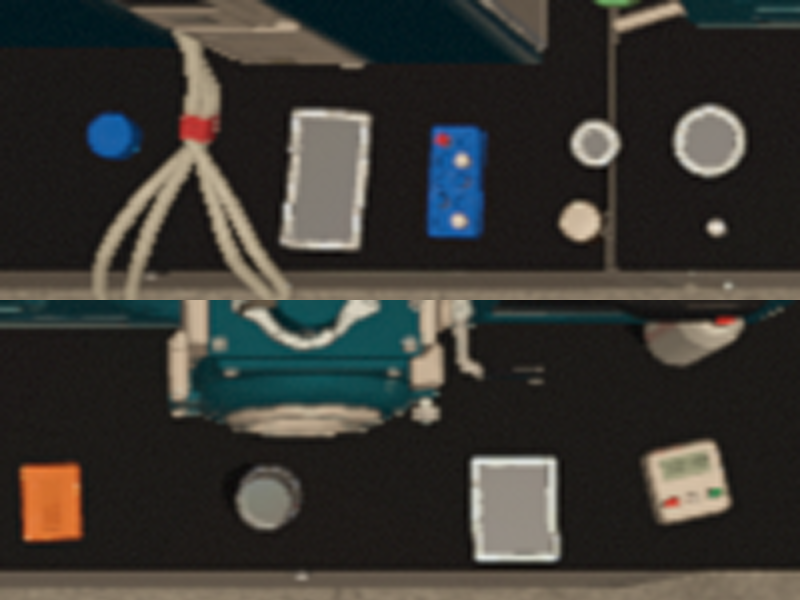

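View pics/t0d.png

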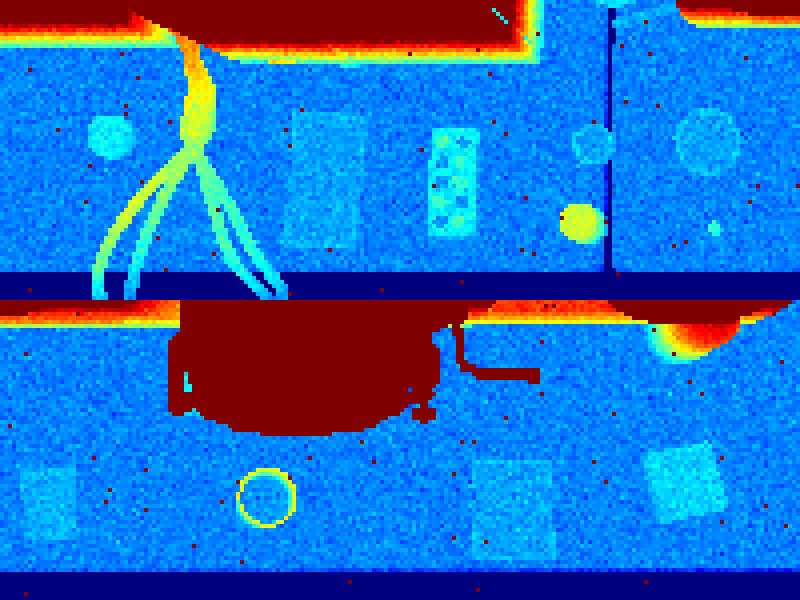

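```bash
cat > seg.py <<'E'
from h import *
im=load('top0'); P=im['pixels'].astype(int)
hsv=cv2.cvtColor(im['pixels'],cv2.COLOR_RGB2HSV)
boxes=dict(rackh=((158,184),(183,224),.012,'w'),rack=((194,214),(186,224),.022,'b'),vh=((230,246),(186,203),.012,'w'),jar=((226,243),(208,223),.064,'w'),jh=((255,279),(182,207),.012,'w'),vial=((263,274),(212,221),.032,'w'),pad=((292,314),(198,222),.009,'o'),ph=((404,434),(195,228),.012,'w'))
for n,((u0,u1),(v0,v1),z,c) in boxes.items():
    s=hsv[v0:v1,u0:u1]; 
    m=(s[...,2]>90)&(s[...,1]<110) if c=='w' else ((s[...,2]>80)&(s[...,1]>110))
    big=cv2.resize(m.astype(np.uint8)*255,None,fx=8,fy=8,interpolation=cv2.INTER_LINEAR)
    cs,_=cv2.findContours((big>127).astype(np.uint8),cv2.RETR_EXTERNAL,cv2.CHAIN_APPROX_NONE)
    c_=max(cs,key=cv2.contourArea)[:,0,:].astype(float)
    u=(c_[:,0]+.5)/8-.5+u0; v=(c_[:,1]+.5)/8-.5+v0
    w=toworld(im,u,v,z)[:,:2]
    r=cv2.minAreaRect((w*1000).astype(np.float32))
    print(n,np.round(r[0],1),np.round(r[1],1),round(r[2],1),'m',m.sum())
E
python3 seg.py
```

```text
rackh [489.5 447. ] [ 75.2 130.8] 86.4 m 697
rack [486.6 327.7] [ 52.7 103.9] 88.7 m 340
vh [521.5 205. ] [43.3 42.8] 0.8 m 116
jar [448.8 209.5] [34.8 34.5] 0.9 m 87
jh [525.  104.1] [64.6 64.9] 89.9 m 254
vial [444.   92.4] [17.4 13.8] 89.9 m 16
pad [467.3 -25.7] [71.9 57.1] 0.2 m 292
ph [ 461.1 -441.5] [78.8 96.7] 89.9 m 563
```

```bash
cat > plan.py <<'E'
from h import *
import sys
from scipy.spatial.transform import Rotation as R
def goal(yaw): # yaw=0: tool x=-X, y=+Y, z=-Z ; yaw about world z deg
    return R.from_euler('z',yaw,degrees=True)*R.from_quat([0,1,0,0])
def plan(t,yaw=0):
    s=bot.state(); o=s['orientation']; r=R.from_quat([o[1],o[2],o[3],o[0]])
    d=r.inv().apply(np.array(t)-s['ee_pos'])*100
    rv=(r.inv()*goal(yaw)).as_rotvec()
    print('t',round(s['time_s'],2),'pos',s['ee_pos'].round(4),'gap',round(s['finger_gap'],4),'F',s['ft_force'].round(1))
    print('cm total',d.round(2),'rows@5cm',np.ceil(np.abs(d)/5).max(),'rv',rv.round(3),'q',s['q'].round(2))
if __name__=='__main__':
    a=[float(x) for x in sys.argv[1:]]
    plan(a[:3],a[3] if len(a)>3 else 0)
E
python3 plan.py .43 .16 .25
```

```text
t 0.15 pos [0.2011 0.6177 0.2446] gap 0.0853 F [-0.6  0.1  0.5]
cm total [-35.94 -36.43  -0.49] rows@5cm 8.0 rv [-0.001 -0.    -0.315] q [-1.32  0.63  0.04  1.52 -0.03  1.   -0.02]
```

>>> servo_tool --motion '[[[-3.5,-3.5,0],[0,0,0]],[[-3.5,-3.5,0],[0,0,0]],[[-3.5,-3.5,0],[0,0,0]],[[-3.5,-3.5,0],[0,0,0]],[[-3.5,-3.5,0],[0,0,0]]]'

```text
time_s: 0.65
ee_pos: [0.31, 0.3992, 0.2413]
orientation: [-0.002, 0.149, 0.989, 0.001]
ft_force: [1.5, 0.5, 0.4]
finger_gap: 0.0856
```

```bash
python3 plan.py .43 .16 .25
```

```text
t 0.65 pos [0.31   0.3992 0.2413] gap 0.0856 F [1.5 0.5 0.4]
cm total [-18.53 -19.3   -0.97] rows@5cm 4.0 rv [ 0.001 -0.004 -0.3  ] q [-0.99  0.43  0.03  1.92 -0.03  0.8   0.33]
```

>>> servo_tool --motion '[[[-3.5,-3.5,-0.2],[0,0,-0.06]],[[-3.5,-3.5,-0.2],[0,0,-0.06]],[[-3.5,-3.5,-0.2],[0,0,-0.06]],[[-3.5,-3.5,-0.2],[0,0,-0.06]],[[-3,-3.5,-0.2],[0,0,-0.06]]]'

```text
time_s: 1.15
ee_pos: [0.4455, 0.1921, 0.2503]
orientation: [-0.002, -0.007, 1.0, 0.0]
ft_force: [1.2, 1.8, 0.3]
finger_gap: 0.0851
```

```bash
python3 plan.py .43 .16 .25; python3 -c "
from h import *
s=bot.state(); np.savez('pics/w1s.npz',p=s['ee_pos'],o=s['orientation']); grab('wrist','w1')"
```

```text
t 1.15 pos [0.4455 0.1921 0.2503] gap 0.0851 F [1.2 1.8 0.3]
cm total [ 1.59 -3.19  0.03] rows@5cm 1.0 rv [ 0.001 -0.005  0.013] q [-0.45  0.39 -0.01  1.95  0.    0.8   1.11]
```

View pics/w1.png

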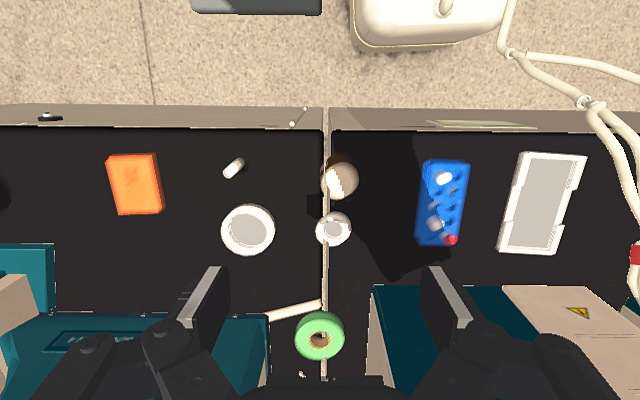

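```bash
cat >> h.py <<'E'
from scipy.spatial.transform import Rotation as Ro
def wristT(tag):
    s=dict(np.load(f'pics/{tag}s.npz')); im=load(tag)
    T=np.eye(4); o=s['o']; T[:3,:3]=Ro.from_quat([o[1],o[2],o[3],o[0]]).as_matrix(); T[:3,3]=s['p']
    return T@im['T_tool_cam']
def wgrab(tag):
    s=bot.state(); np.savez(f'pics/{tag}s.npz',p=s['ee_pos'],o=s['orientation']); grab('wrist',tag)
def segw(tag,boxes):
    im=load(tag); T=wristT(tag); hsv=cv2.cvtColor(im['pixels'],cv2.COLOR_RGB2HSV)
    for n,(u0,u1,v0,v1,z,c) in boxes.items():
        s=hsv[v0:v1,u0:u1]
        if c=='w': m=(s[...,2]>90)&(s[...,1]<90)
        elif c=='W': m=(s[...,2]>180)&(s[...,1]<60)
        elif c=='b': m=(s[...,2]>60)&(s[...,1]>150)&(abs(s[...,0].astype(int)-108)<12)
        else: m=(s[...,2]>80)&(s[...,1]>110)&(s[...,0]<25)
        big=cv2.resize(m.astype(np.uint8)*255,None,fx=4,fy=4,interpolation=cv2.INTER_LINEAR)
        cs,_=cv2.findContours((big>127).astype(np.uint8),cv2.RETR_EXTERNAL,cv2.CHAIN_APPROX_NONE)
        c_=max(cs,key=cv2.contourArea)[:,0,:].astype(float)
        u=(c_[:,0]+.5)/4-.5+u0; v=(c_[:,1]+.5)/4-.5+v0
        w=toworld(im,u,v,z,T)[:,:2]*1000
        r=cv2.minAreaRect(w.astype(np.float32)); e=cv2.minEnclosingCircle(w.astype(np.float32))
        mm=toworld(im,(u.min()+u.max())/2,(v.min()+v.max())/2,None,T)
        print(n,'rect',np.round(r[0],1),np.round(r[1],1),round(r[2],1),'circ',np.round(e[0],1),round(e[1]*2,1),'depth z',(mm*1000).round(0))
E
cat > s1.py <<'E'
from h import *
B=dict(pad=(95,175,140,225,.009,'o'),vial=(220,248,154,184,.032,'W'),jh=(212,282,200,262,.012,'w'),vh=(308,356,208,252,.012,'W'),jar=(320,362,160,202,.064,'w'),rack=(408,475,152,252,.022,'b'),rh=(490,592,145,262,.012,'w'))
segw('w1',B)
im=load('w1')
p=cv2.resize(im['pixels'][140:270,90:600,::-1],None,fx=3,fy=3,interpolation=cv2.INTER_CUBIC)
cv2.imwrite('pics/w1z.png',np.vstack([p[:,:780],p[:,750:]]))
E
python3 s1.py
```

```text
pad rect [471.7 -26. ] [74.8 60.8] 2.8 circ [472.1 -25.7] 94.3 depth z [471. -27.  10.]
vial rect [446.  93.] [11.4 23.2] 39.7 circ [445.6  92.6] 23.7 depth z [445.  94.  34.]
jh rect [526.  100.8] [61.6 72.3] 47.0 circ [526.1 101. ] 72.4 depth z [527.  99.   6.]
vh rect [524.8 202.3] [40.9 42.8] 58.8 circ [523.5 201.9] 44.7 depth z [526. 203.   6.]
jar rect [448.9 206. ] [42.4 38. ] 0.7 circ [449.2 201.4] 47.7 depth z [448. 206.  65.]
rack rect [486.4 324. ] [ 54.  104.7] 89.1 circ [485.8 321.7] 109.2 depth z [481. 323.  29.]
rh rect [490.4 442.1] [ 77.9 126.9] 86.6 circ [489.8 443.3] 143.1 depth z [488. 448.   7.]
```

View pics/w1z.png

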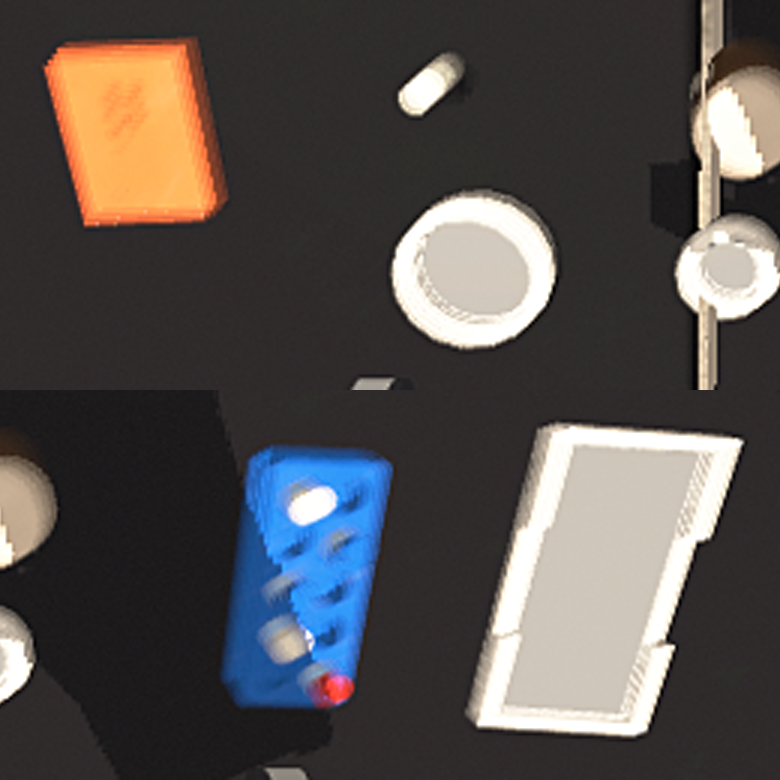

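```bash
python3 - <<'E'
from h import *
im=load('w1');T=wristT('w1')
u,v=np.meshgrid(np.arange(640),np.arange(400)); w=toworld(im,u,v,None,T); ok=im['range_z']>0
def box(x0,x1,y0,y1,z0,z1,n):
    m=ok&(w[...,0]>x0)&(w[...,0]<x1)&(w[...,1]>y0)&(w[...,1]<y1)&(w[...,2]>z0)&(w[...,2]<z1)
    p=w[m]*1000; print(n,len(p),'mean',p.mean(0).round(1),'lo',np.percentile(p,1,0).round(1),'hi',np.percentile(p,99,0).round(1))
    if len(p)>30: 
        r=cv2.minAreaRect(p[:,:2].astype(np.float32)); print('   ',np.round(r[0],1),np.round(r[1],1),round(r[2],1))
box(.42,.48,.17,.24,.058,.072,'jar')
box(.42,.47,.08,.12,.027,.04,'vial')
box(.42,.52,-.07,.02,.0065,.015,'pad')
box(.42,.56,.28,.37,.018,.026,'rack')
box(.5,.56,.06,.14,.0085,.016,'jh')
box(.5,.56,.17,.24,.0085,.016,'vh')
box(.40,.57,.40,.5,.0085,.016,'rh')
box(.40,.57,.2,.8,-.005,.004,'tab')
E
```

```text
jar 832 mean [446.9 209.2  64.5] lo [432.4 194.3  59.7] hi [462.3 224.2  66.4]
    [447.6 209.1] [31.6 31.6] 89.8
vial 103 mean [444.   94.9  32.1] lo [439.1  89.1  27.8] hi [449.4  99.9  34.2]
    [444.2  94.4] [10.4 11.1] 1.1
pad 2366 mean [467.5 -24.1   9.6] lo [436.5 -48.9   7.4] hi [500.3   0.   11.4]
    [468.7 -24.8] [64.8 50.4] 2.5
rack 2043 mean [482.5 328.   22. ] lo [437.7 308.3  18.6] hi [534.  350.2  24.9]
    [486.6 329.6] [42.5 98. ] 88.4
jh 558 mean [529.  102.4  12. ] lo [500.3  73.7   8.6] hi [553.4 132.4  14.1]
    [527.2 102.7] [60.6 54.1] 89.7
vh 393 mean [521.  205.3  12. ] lo [502.8 187.4   9. ] hi [540.  223.6  13.9]
    [521.6 205.5] [37.9 37.7] 10.4
rh 1062 mean [483.  448.8  11.5] lo [402.1 411.7   8.6] hi [550.7 484.1  14.5]
    [474.4 449.5] [ 69.9 152.7] 86.2
tab 27172 mean [4.863e+02 3.754e+02 2.000e-01] lo [409.6 205.5  -1.8] hi [568.6 573.8   3.3]
    [489.3 393.1] [161.3 386.3] 0.0
```

```bash
python3 plan.py .4478 .2092 .03;  python3 - <<'E'
from h import *
im=load('w1');T=wristT('w1')
u,v=np.meshgrid(np.arange(640),np.arange(400)); w=toworld(im,u,v,None,T); ok=im['range_z']>0
for y in np.arange(-.1,.6,.05):
    m=ok&(abs(w[...,1]-y)<.025)&(w[...,0]>.5)&(w[...,0]<.75)&(w[...,2]>.05); 
    print(round(y,2),m.sum(), np.percentile(w[m][:,0],2).round(3) if m.sum()>10 else '')
im=load('top0'); w=toworld(im,u,v); ok=im['range_z']>0
for y in np.arange(-.6,.6,.05):
    m=ok&(abs(w[...,1]-y)<.025)&(w[...,0]>.45)&(w[...,0]<.85)&(w[...,2]>.09)&(w[...,2]<.3); 
    print(round(y,2),m.sum(), np.percentile(w[m][:,0],2).round(3) if m.sum()>10 else '')
E
```

```text
t 1.2 pos [0.4514 0.1832 0.2507] gap 0.0856 F [ 4.  -5.3  0.2]
cm total [ 0.35  2.7  22.06] rows@5cm 5.0 rv [-0.005 -0.     0.003] q [-0.44  0.39 -0.01  1.95  0.01  0.8   1.12]
-0.1 3021 0.617
-0.05 1423 0.617
0.0 421 0.617
0.05 12 0.62
0.1 3074 0.62
0.15 0 
0.2 0 
0.25 3182 0.592
0.3 1623 0.592
0.35 216 0.592
0.4 1711 0.591
0.45 4019 0.587
0.5 1700 0.587
0.55 433 0.532
-0.6 150 0.593
-0.55 67 0.6
-0.5 100 0.621
-0.45 226 0.621
-0.4 203 0.539
-0.35 281 0.518
-0.3 255 0.512
-0.25 283 0.512
-0.2 287 0.511
-0.15 440 0.519
-0.1 195 0.618
-0.05 196 0.609
0.0 104 0.595
0.05 97 0.594
0.1 149 0.62
0.15 0 
0.2 0 
0.25 1111 0.593
0.3 184 0.591
0.35 177 0.591
0.4 181 0.589
0.45 163 0.588
0.5 145 0.59
0.55 30 0.579
```

>>> servo_tool --motion '[[[0.3,2.7,3],[0,0,0]],[[0,0,4],[0,0,0]],[[0,0,4],[0,0,0]],[[0,0,2],[0,0,0]],[[0,0,0],[0,0,0]]]'

```text
time_s: 1.7
ee_pos: [0.4541, 0.2063, 0.1178]
orientation: [0.003, 0.006, 1.0, -0.001]
ft_force: [-0.9, 0.3, 0.7]
finger_gap: 0.0857
```

```bash
python3 plan.py .4478 .2092 .03; python3 -c "
from h import *
wgrab('w2')"
```

```text
t 1.7 pos [0.4541 0.2063 0.1178] gap 0.0857 F [-0.9  0.3  0.7]
cm total [0.69 0.31 8.78] rows@5cm 2.0 rv [-0.003  0.007 -0.011] q [-0.48  0.61 -0.    2.05  0.02  0.47  1.06]
```

View pics/w2.png

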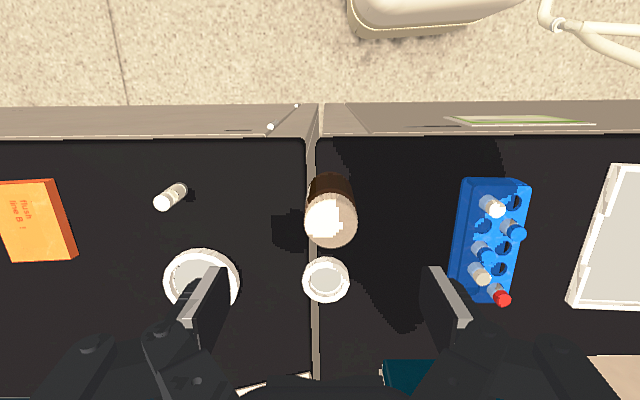

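```bash
cat > cl.py <<'E'
from h import *
def clouds(tag,items):
    im=load(tag);T=wristT(tag)
    u,v=np.meshgrid(np.arange(640),np.arange(400)); w=toworld(im,u,v,None,T); ok=im['range_z']>0
    for n,(x0,x1,y0,y1,z0,z1) in items.items():
        m=ok&(w[...,0]>x0)&(w[...,0]<x1)&(w[...,1]>y0)&(w[...,1]<y1)&(w[...,2]>z0)&(w[...,2]<z1)
        mm=cv2.morphologyEx(m.astype(np.uint8),cv2.MORPH_OPEN,np.ones((2,2),np.uint8)); 
        nl,lab,st,_=cv2.connectedComponentsWithStats(mm)
        if nl<2: print(n,'none');continue
        if n not in('ph','rh'): mm=lab==1+np.argmax(st[1:,4])
        p=w[mm>0]*1000; r=cv2.minAreaRect(p[:,:2].astype(np.float32))
        print(n,len(p),'lo',np.percentile(p,1,0).round(1),'hi',np.percentile(p,99,0).round(1),'rect',np.round(r[0],1),np.round(r[1],1),round(r[2],1),'zmed',np.median(p[:,2]).round(1))
ALL=dict(jar=(.42,.48,.17,.24,.058,.072),vial=(.42,.47,.07,.12,.027,.04),pad=(.42,.52,-.07,.02,.0065,.015),rack=(.42,.56,.28,.37,.018,.026),jh=(.48,.56,.06,.14,.0085,.016),vh=(.49,.56,.17,.24,.0085,.016),rh=(.42,.56,.40,.5,.0085,.016))
E
python3 -c "
from cl import *
clouds('w2',ALL)"
```

```text
jar 2202 lo [4.325e+02 1.950e+02 2.000e-01] hi [495.6 229.8  66.3] rect [512.1 211.3] [ 39.2 287.2] 87.8 zmed 64.7
vial 269 lo [ 4.39e+02  7.75e+01 -1.00e-01] hi [462.9 100.3  34.1] rect [412.7 138.7] [ 11.1 163.2] 36.9 zmed 32.4
pad 4653 lo [436.7 -46.7   0.9] hi [506.    0.7  11.3] rect [443.6  77.2] [ 74.  291.6] 15.8 zmed 9.6
rack 4256 lo [ 4.380e+02  3.087e+02 -1.000e-01] hi [535.2 365.1  27.8] rect [441.1 309. ] [235.3  85.1] 34.5 zmed 22.2
jh 953 lo [442.2  74.4   0.7] hi [545.5 162.  140.3] rect [451.4 136.9] [ 60.1 209.4] 65.8 zmed 12.1
vh 857 lo [503.  188.   -0.7] hi [550.3 225.5  13.7] rect [552.6 206.7] [ 39.4 368.8] 89.5 zmed 12.1
rh 1223 lo [ 4.276e+02  4.116e+02 -4.000e-01] hi [561.  471.6  13.5] rect [439.6 366.6] [333.4 103.6] 48.6 zmed 11.7
```

```bash
sed -i 's/p=w\[mm>0\]\*1000/p=w[(mm>0)\&m]*1000/' cl.py; python3 -c "
from cl import *
clouds('w2',ALL)"
```

```text
jar 2120 lo [432.5 195.   60.4] hi [462.1 224.4  66.2] rect [447.8 209.9] [31.4 31.3] 4.4 zmed 64.7
vial 241 lo [439.1  90.1  27.3] hi [449.9 100.2  34.1] rect [444.8  95.1] [10.  11.6] 40.6 zmed 32.5
pad 4517 lo [437.1 -46.4   7.1] hi [5.003e+02 4.000e-01 1.120e+01] rect [468.9 -24.5] [65.  50.6] 2.6 zmed 9.7
rack 3888 lo [438.1 308.8  20. ] hi [533.8 350.3  25.2] rect [486.9 329.7] [42.8 98.7] 88.7 zmed 22.2
jh 822 lo [494.2  74.3   9. ] hi [538.8 132.8  13.8] rect [517.  103.7] [59.8 47.1] 88.7 zmed 12.2
vh 749 lo [503.  188.    9.2] hi [540.3 223.9  13.7] rect [521.9 206. ] [38.6 37.1] 10.2 zmed 12.2
rh 1029 lo [427.6 411.7   9.3] hi [550.6 465.6  13.5] rect [489.2 442. ] [ 58.8 122.7] 88.2 zmed 11.9
```

>>> servo_tool --motion '[[[0.7,0.35,1],[0,0,0]],[[0,0,3],[0,0,0]],[[0,0,2.5],[0,0,0]],[[0,0,1.5],[0,0,0]],[[0,0,0],[0,0,0]]]'

```text
time_s: 2.25
ee_pos: [0.454, 0.2143, 0.0438]
orientation: [0.011, 0.006, 1.0, 0.003]
ft_force: [0.4, 0.3, 0.5]
finger_gap: 0.0854
```

```bash
python3 plan.py .4478 .2097 .03
```

```text
t 2.25 pos [0.454  0.2143 0.0438] gap 0.0854 F [0.4 0.3 0.5]
cm total [ 0.64 -0.48  1.36] rows@5cm 1.0 rv [ 0.005  0.021 -0.012] q [-0.5   0.75 -0.    2.09  0.02  0.28  1.04]
```

>>> servo_tool --motion '[[[0.6,-0.5,0.5],[0,0.02,-0.01]],[[0,0,0.8],[0,0,0]],[[0,0,0],[0,0,0]],[[0,0,0],[0,0,0]],[[0,0,0],[0,0,0]]]'

```text
time_s: 2.75
ee_pos: [0.4506, 0.2105, 0.0342]
orientation: [0.003, 0.001, 1.0, 0.004]
ft_force: [-0.1, 1.1, -0.9]
finger_gap: 0.0853
```

```bash
python3 plan.py .4478 .2097 .03
```

```text
t 2.75 pos [0.4506 0.2105 0.0342] gap 0.0853 F [-0.1  1.1 -0.9]
cm total [ 0.28 -0.08  0.42] rows@5cm 1.0 rv [ 0.009  0.006 -0.001] q [-0.48  0.77 -0.02  2.1   0.03  0.27  1.05]
```

>>> servo_tool --motion '[[[0.3,0,0.4],[0.01,0.005,0]],[[0.1,0,0.2],[0,0,0]],[[0,0,0],[0,0,0]],[[0,0,0],[0,0,0]],[[0,0,0],[0,0,0]]]'

```text
time_s: 3.25
ee_pos: [0.4463, 0.211, 0.0282]
orientation: [0.001, 0.0, 1.0, -0.001]
ft_force: [0.7, -0.3, 0.0]
finger_gap: 0.0854
```

>>> servo_tool --motion '[[[0,0,0],[0,0,0]],[[0,0,0],[0,0,0]],[[0,0,0],[0,0,0]],[[0,0,0],[0,0,0]],[[0,0,0],[0,0,0]]]' --gripper -1

```text
time_s: 3.75
ee_pos: [0.4466, 0.2109, 0.0286]
orientation: [0.001, 0.001, 1.0, -0.001]
ft_force: [-0.2, -0.4, -0.1]
finger_gap: 0.0328
```

```bash
python3 plan.py .4478 .2097 .03
```

```text
t 3.75 pos [0.4466 0.2109 0.0286] gap 0.0328 F [-0.2 -0.4 -0.1]
cm total [-0.12 -0.12 -0.14] rows@5cm 1.0 rv [-0.002  0.002 -0.001] q [-0.5   0.78 -0.01  2.1   0.03  0.26  1.04]
```

>>> servo_tool --motion '[[[0,0,-2],[0,0,0]],[[0,0,-4],[0,0,0]],[[-1,-2,-1],[0,0,0]],[[-3,-4,0],[0,0,0]],[[-3,-4,0],[0,0,0]]]'

```text
time_s: 4.25
ee_pos: [0.514, 0.117, 0.1006]
orientation: [-0.001, -0.008, 1.0, 0.001]
ft_force: [0.7, 0.7, -0.4]
finger_gap: 0.0327
```

```bash
python3 plan.py .5235 .1037 .065
```

```text
t 4.25 pos [0.514  0.117  0.1006] gap 0.0327 F [ 0.7  0.7 -0.4]
cm total [-0.94 -1.35  3.56] rows@5cm 1.0 rv [ 0.001 -0.002  0.016] q [-0.24  0.67 -0.05  1.98  0.07  0.49  1.24]
```

>>> servo_tool --motion '[[[-0.5,-0.6,0.5],[0,0,0.01]],[[0,0,1],[0,0,0]],[[0,0,1],[0,0,0]],[[0,0,0],[0,0,0]],[[0,0,0],[0,0,0]]]'

```text
time_s: 4.75
ee_pos: [0.5213, 0.1052, 0.0732]
orientation: [-0.001, 0.002, 1.0, -0.001]
ft_force: [-0.4, 0.2, -0.9]
finger_gap: 0.0323
```

```bash
python3 plan.py .5235 .1037 .036; python3 -c "
from h import *
wgrab('w3')"
```

```text
t 4.75 pos [0.5213 0.1052 0.0732] gap 0.0323 F [-0.4  0.2 -0.9]
cm total [-0.22 -0.15  3.72] rows@5cm 1.0 rv [-0.001 -0.001 -0.003] q [-0.22  0.72 -0.04  1.98  0.07  0.44  1.25]
```

View pics/w3.png

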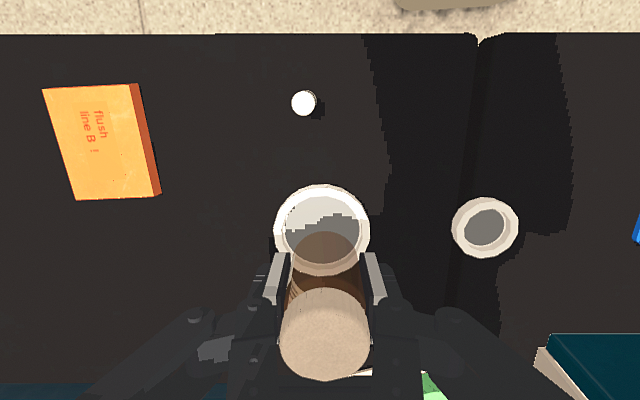

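>>> servo_tool --motion '[[[-0.2,-0.1,1],[0,0,0]],[[0,0,1],[0,0,0]],[[0,0,0.5],[0,0,0]],[[0,0,0.2],[0,0,0]],[[0,0,0],[0,0,0]]]'

```text
time_s: 5.3
ee_pos: [0.5222, 0.1069, 0.0438]
orientation: [-0.001, -0.001, 1.0, -0.0]
ft_force: [-0.4, -0.4, -0.2]
finger_gap: 0.0331
```

```bash
python3 plan.py .5235 .1037 .035; python3 -c "
from cl import *
clouds('w3',dict(vial=ALL['vial'],pad=ALL['pad'],vh=ALL['vh'],jh=ALL['jh']))"
```

```text
t 5.3 pos [0.5222 0.1069 0.0438] gap 0.0331 F [-0.4 -0.4 -0.2]
cm total [-0.13 -0.32  0.88] rows@5cm 1.0 rv [-0.001 -0.002  0.001] q [-0.23  0.78 -0.04  1.99  0.08  0.38  1.24]
vial 410 lo [439.8  89.7  31.1] hi [450.1  99.9  34.3] rect [445.   94.7] [10.5 10.5] 89.1 zmed 32.6
pad 9408 lo [437.7 -48.5   7.3] hi [5.004e+02 1.000e-01 1.120e+01] rect [469.4 -24.7] [64.3 50.2] 2.6 zmed 9.6
vh 1414 lo [503.3 186.8   9.5] hi [540.4 223.8  13.6] rect [522.2 205.2] [38.5 38.2] 9.6 zmed 12.2
jh 1395 lo [494.5  74.2   9.4] hi [536.8 132.3  13.8] rect [516.3 103.9] [59.4 45. ] 85.4 zmed 12.4
```

>>> servo_tool --motion '[[[-0.1,-0.3,0.4],[0,0,0]],[[0,0,0.3],[0,0,0]],[[0,0,0.1],[0,0,0]],[[0,0,0],[0,0,0]],[[0,0,0],[0,0,0]]]'

```text
time_s: 5.8
ee_pos: [0.5238, 0.1033, 0.0355]
orientation: [-0.001, -0.0, 1.0, -0.0]
ft_force: [-0.0, -0.9, -0.8]
finger_gap: 0.0329
```

```bash
python3 plan.py .5235 .1037 .0345
```

```text
t 5.8 pos [0.5238 0.1033 0.0355] gap 0.0329 F [-0.  -0.9 -0.8]
cm total [0.03 0.04 0.1 ] rows@5cm 1.0 rv [-0.001 -0.001  0.001] q [-0.22  0.79 -0.04  1.99  0.08  0.37  1.25]
```

Lower 1 mm to contact, then release.

>>> servo_tool --motion '[[[0,0,0.1],[0,0,0]],[[0,0,0.05],[0,0,0]],[[0,0,0],[0,0,0]],[[0,0,0],[0,0,0]],[[0,0,0],[0,0,0]]]'

```text
time_s: 6.3
ee_pos: [0.5241, 0.1035, 0.0346]
orientation: [0.0, -0.0, 1.0, -0.0]
ft_force: [0.5, -0.8, -0.6]
finger_gap: 0.0325
```

>>> servo_tool --motion '[[[0,0,0],[0,0,0]],[[0,0,0],[0,0,0]],[[0,0,0],[0,0,0]],[[0,0,0],[0,0,0]],[[0,0,0],[0,0,0]]]' --gripper 0.5

```text
time_s: 6.8
ee_pos: [0.5243, 0.1036, 0.0345]
orientation: [0.0, -0.0, 1.0, -0.0]
ft_force: [0.1, -0.1, -0.6]
finger_gap: 0.0641
```

>>> servo_tool --motion '[[[0,0,-3],[0,0,0]],[[0,0,-4],[0,0,0]],[[0,0,-3],[0,0,0]],[[4,0,0],[0,0,0]],[[2.5,0,0],[0,0,0]]]'

```text
time_s: 7.3
ee_pos: [0.4616, 0.1038, 0.1377]
orientation: [0.002, 0.001, 1.0, 0.0]
ft_force: [-0.6, -0.5, -0.5]
finger_gap: 0.0641
```

```bash
python3 plan.py .445 .0945 .10; python3 -c "
from cl import *
wgrab('w4')
clouds('w4',dict(vial=ALL['vial'],vh=ALL['vh'],jh=ALL['jh'],jar=(.49,.56,.06,.14,.06,.09)))"
```

```text
t 7.3 pos [0.4616 0.1038 0.1377] gap 0.0641 F [-0.6 -0.5 -0.5]
cm total [ 1.67 -0.93  3.76] rows@5cm 1.0 rv [ 0.001  0.004 -0.001] q [-0.24  0.55 -0.05  2.11  0.06  0.48  1.22]
vial 179 lo [439.4  89.9  30.4] hi [449.6  99.4  34.1] rect [444.3  94.7] [ 9.5 10.8] 89.1 zmed 32.7
vh 629 lo [503.3 187.3  10. ] hi [540.3 224.   13.6] rect [521.  206.4] [38.7 35.9] 47.1 zmed 12.2
jh 790 lo [494.4  74.4   9.1] hi [544.6 132.1  13.8] rect [519.9 103. ] [59.1 52.9] 89.5 zmed 12.3
jar 1589 lo [509.6  88.8  61.5] hi [539.1 118.4  72. ] rect [524.9 103.8] [31.3 31.5] 89.4 zmed 70.6
```

View pics/w4.png

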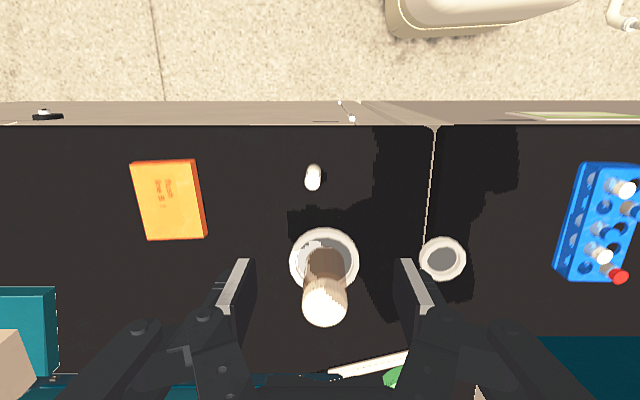

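>>> servo_tool --motion '[[[1.6,-0.9,1],[0,0,0]],[[0,0,2],[0,0,0]],[[0,0,2],[0,0,0]],[[0,0,1],[0,0,0]],[[0,0,0],[0,0,0]]]'

```text
time_s: 7.85
ee_pos: [0.4421, 0.095, 0.0778]
orientation: [0.002, -0.001, 1.0, 0.001]
ft_force: [0.5, 0.4, 0.6]
finger_gap: 0.0642
```

```bash
python3 plan.py .4447 .0945 .024
```

```text
t 7.85 pos [0.4421 0.095  0.0778] gap 0.0642 F [0.5 0.4 0.6]
cm total [-0.23 -0.06  5.38] rows@5cm 2.0 rv [0.001 0.005 0.001] q [-0.25  0.65 -0.04  2.2   0.08  0.29  1.22]
```

>>> servo_tool --motion '[[[-0.2,-0.05,1.5],[0,0.005,0]],[[0,0,1.5],[0,0,0]],[[0,0,0.8],[0,0,0]],[[0,0,0],[0,0,0]],[[0,0,0],[0,0,0]]]'

```text
time_s: 8.35
ee_pos: [0.4464, 0.0947, 0.0433]
orientation: [0.0, -0.001, 1.0, 0.0]
ft_force: [-1.1, -0.2, 0.6]
finger_gap: 0.064
```

```bash
python3 plan.py .4447 .0945 .024
```

```text
t 8.35 pos [0.4464 0.0947 0.0433] gap 0.064 F [-1.1 -0.2  0.6]
cm total [ 0.17 -0.02  1.93] rows@5cm 1.0 rv [0.    0.    0.002] q [-0.17  0.73 -0.15  2.19  0.42  0.24  0.88]
```

>>> servo_tool --motion '[[[0.15,0,0.5],[0,0,0]],[[0,0,0.6],[0,0,0]],[[0,0,0.6],[0,0,0]],[[0,0,0],[0,0,0]],[[0,0,0],[0,0,0]]]'

```text
time_s: 8.85
ee_pos: [0.4476, 0.0948, 0.0294]
orientation: [0.003, -0.0, 1.0, -0.0]
ft_force: [0.1, 0.1, 1.4]
finger_gap: 0.0642
```

```bash
python3 plan.py .4447 .0945 .024
```

```text
t 8.85 pos [0.4476 0.0948 0.0294] gap 0.0642 F [0.1 0.1 1.4]
cm total [ 0.29 -0.03  0.54] rows@5cm 1.0 rv [-0.     0.006  0.   ] q [-0.12  0.77 -0.22  2.19  0.69  0.24  0.62]
```

>>> servo_tool --motion '[[[0.3,0,0.3],[0,0.005,0]],[[0.1,0,0.3],[0,0,0]],[[0,0,0],[0,0,0]],[[0,0,0],[0,0,0]],[[0,0,0],[0,0,0]]]'

```text
time_s: 9.35
ee_pos: [0.444, 0.0949, 0.0247]
orientation: [0.001, -0.0, 1.0, -0.001]
ft_force: [-0.4, -0.0, -0.4]
finger_gap: 0.0639
```

```bash
python3 plan.py .4447 .0945 .024
```

```text
t 9.35 pos [0.444  0.0949 0.0247] gap 0.0639 F [-0.4 -0.  -0.4]
cm total [-0.07 -0.04  0.07] rows@5cm 1.0 rv [-0.001  0.003  0.   ] q [-0.12  0.78 -0.23  2.2   0.77  0.24  0.54]
```

>>> servo_tool --motion '[[[0,0,0],[0,0,0]],[[0,0,0],[0,0,0]],[[0,0,0],[0,0,0]],[[0,0,0],[0,0,0]],[[0,0,0],[0,0,0]]]' --gripper -1

```text
time_s: 9.85
ee_pos: [0.4442, 0.095, 0.0252]
orientation: [0.002, -0.0, 1.0, -0.001]
ft_force: [0.3, 0.1, 0.4]
finger_gap: 0.0089
```

```bash
python3 plan.py .4447 .0945 .024
```

```text
t 9.85 pos [0.4442 0.095  0.0252] gap 0.0089 F [0.3 0.1 0.4]
cm total [-0.05 -0.05  0.12] rows@5cm 1.0 rv [-0.001  0.003  0.   ] q [-0.11  0.78 -0.23  2.2   0.77  0.24  0.54]
```

>>> servo_tool --motion '[[[0,0,0],[0,0,0]],[[0,0,0],[0,0,0]],[[0,0,0],[0,0,0]],[[0,0,-1],[0,0,0]],[[0,0,-2],[0,0,0]]]'

```text
time_s: 10.35
ee_pos: [0.4426, 0.0948, 0.0539]
orientation: [-0.001, -0.001, 1.0, -0.001]
ft_force: [0.5, 0.2, 0.1]
finger_gap: 0.0089
```

```bash
python3 plan.py .5218 .2056 .08; python3 -c "
from h import *
wgrab('w5')"
```

```text
t 10.35 pos [0.4426 0.0948 0.0539] gap 0.0089 F [0.5 0.2 0.1]
cm total [-7.93 11.06 -2.65] rows@5cm 3.0 rv [-0.003 -0.001  0.001] q [-0.05  0.72 -0.32  2.19  0.72  0.33  0.58]
```

View pics/w5.png

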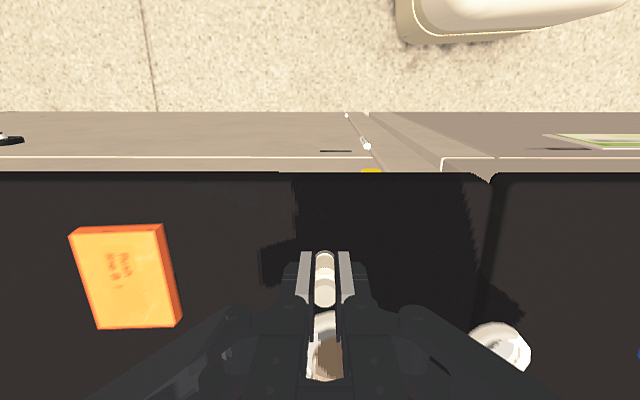

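>>> servo_tool --motion '[[[0,2.5,-3],[0,0,0]],[[0,4,-1.5],[0,0,0]],[[-2,3.5,0],[0,0,0]],[[-3,1,0],[0,0,0]],[[-2,0,0],[0,0,0]]]'

```text
time_s: 10.9
ee_pos: [0.5134, 0.2077, 0.1035]
orientation: [0.001, 0.0, 1.0, -0.001]
ft_force: [-0.3, -0.2, -0.4]
finger_gap: 0.0089
```

```bash
python3 plan.py .5215 .2056 .06
```

```text
t 10.9 pos [0.5134 0.2077 0.1035] gap 0.0089 F [-0.3 -0.2 -0.4]
cm total [-0.8  -0.2   4.36] rows@5cm 1.0 rv [-0.002  0.001 -0.001] q [-0.13  0.73 -0.48  1.9   0.55  0.64  0.61]
```

>>> servo_tool --motion '[[[-0.6,-0.2,1.5],[0,0,0]],[[0,0,1.5],[0,0,0]],[[0,0,1],[0,0,0]],[[0,0,0],[0,0,0]],[[0,0,0],[0,0,0]]]'

```text
time_s: 11.4
ee_pos: [0.5191, 0.2033, 0.0578]
orientation: [-0.001, 0.002, 1.0, -0.002]
ft_force: [0.3, 0.3, 0.2]
finger_gap: 0.009
```

```bash
python3 plan.py .5215 .2056 .032; python3 -c "
from cl import *
wgrab('w6')
clouds('w6',dict(vh=ALL['vh'],rack=ALL['rack'],rh=ALL['rh']))"
```

```text
t 11.4 pos [0.5191 0.2033 0.0578] gap 0.009 F [0.3 0.3 0.2]
cm total [-0.24  0.24  2.58] rows@5cm 1.0 rv [-0.005 -0.001 -0.003] q [-0.15  0.81 -0.43  1.91  0.6   0.56  0.58]
vh 964 lo [503.3 187.7   9.6] hi [532.  224.3  13.7] rect [516.9 206.7] [37.9 28.4] 82.4 zmed 12.4
rack 9991 lo [438.8 308.2  19.4] hi [534.3 350.4  25.4] rect [487.1 329.7] [43.5 97.6] 88.4 zmed 22.2
rh none
```

View pics/w6.png

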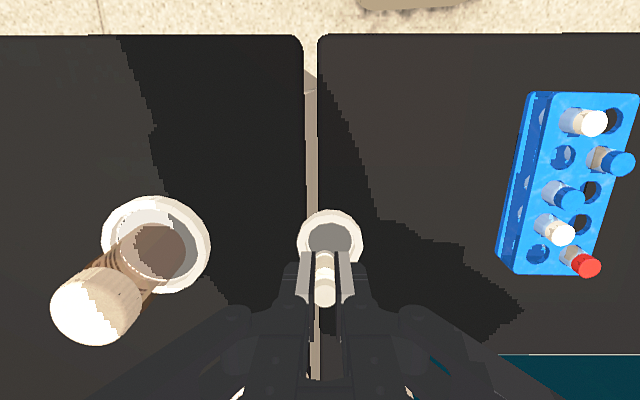

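>>> servo_tool --motion '[[[-0.25,0.25,0.8],[0,0,0]],[[0,0,0.8],[0,0,0]],[[0,0,0.3],[0,0,0]],[[0,0,0],[0,0,0]],[[0,0,0],[0,0,0]]]'

```text
time_s: 11.95
ee_pos: [0.5219, 0.2061, 0.0382]
orientation: [-0.0, 0.002, 1.0, -0.002]
ft_force: [-0.2, 0.1, 0.7]
finger_gap: 0.0091
```

```bash
python3 plan.py .5215 .2056 .0315
```

```text
t 11.95 pos [0.5219 0.2061 0.0382] gap 0.0091 F [-0.2  0.1  0.7]
cm total [ 0.04 -0.05  0.67] rows@5cm 1.0 rv [-0.004 -0.    -0.003] q [-0.17  0.84 -0.4   1.9   0.62  0.53  0.56]
```

>>> servo_tool --motion '[[[0,0,0.4],[0,0,0]],[[0,0,0.2],[0,0,0]],[[0,0,0.1],[0,0,0]],[[0,0,0],[0,0,0]],[[0,0,0],[0,0,0]]]'

```text
time_s: 12.45
ee_pos: [0.5223, 0.2062, 0.0312]
orientation: [0.001, 0.002, 1.0, -0.002]
ft_force: [-0.3, -0.2, -0.8]
finger_gap: 0.009
```

```bash
python3 plan.py .5215 .2056 .0315
```

```text
t 12.45 pos [0.5223 0.2062 0.0312] gap 0.009 F [-0.3 -0.2 -0.8]
cm total [ 0.08 -0.06 -0.03] rows@5cm 1.0 rv [-0.004  0.001 -0.003] q [-0.18  0.85 -0.39  1.9   0.63  0.51  0.55]
```

>>> servo_tool --motion '[[[0,0,0.03],[0,0,0]],[[0,0,0],[0,0,0]],[[0,0,0],[0,0,0]],[[0,0,0],[0,0,0]],[[0,0,0],[0,0,0]]]' --gripper -0.3

```text
time_s: 12.95
ee_pos: [0.5224, 0.2063, 0.0311]
orientation: [0.001, 0.002, 1.0, -0.002]
ft_force: [-0.1, 0.7, 0.3]
finger_gap: 0.03
```

>>> servo_tool --motion '[[[0,0,-1],[0,0,0]],[[0,0,-3],[0,0,0]],[[0,0,-4],[0,0,0]],[[0,0,-4],[0,0,0]],[[4,0,0],[0,0,0]]]'

```text
time_s: 13.45
ee_pos: [0.4861, 0.2076, 0.1568]
orientation: [0.002, 0.003, 1.0, -0.001]
ft_force: [-0.8, 0.3, 0.2]
finger_gap: 0.03
```

>>> servo_tool --motion '[[[3,-3.5,0],[0,0,0]],[[0,-4.8,0],[0,0,0]],[[0,-4.8,0],[0,0,0]],[[0,-4.8,0],[0,0,0]],[[0,-4.5,0],[0,0,0]]]' --gripper 1

```text
time_s: 13.95
ee_pos: [0.4521, -0.0127, 0.1626]
orientation: [0.006, -0.008, 1.0, 0.002]
ft_force: [0.9, -0.2, 0.2]
finger_gap: 0.0852
```

```bash
python3 plan.py .469 -.025 .03 2.5; python3 -c "
from cl import *
wgrab('w7')
clouds('w7',dict(vial=(.49,.56,.17,.24,.03,.05),vh=ALL['vh'],pad=ALL['pad']))"
```

```text
t 13.95 pos [ 0.4521 -0.0127  0.1626] gap 0.0852 F [ 0.9 -0.2  0.2]
cm total [-1.5  -1.31 13.27] rows@5cm 3.0 rv [ 0.004  0.013 -0.029] q [ 0.38  0.54 -0.58  2.13  0.52  0.6   1.01]
vial 195 lo [517.  199.2  30.6] hi [527.7 210.4  39.7] rect [522.5 205. ] [11.4 11. ] 52.6 zmed 37.8
vh 511 lo [503.2 186.4  10. ] hi [540.1 224.   13.6] rect [521.1 204.5] [37.  38.4] 49.4 zmed 12.0
pad 3551 lo [437.5 -48.2   7.9] hi [500.2  -1.1  11.1] rect [469.  -24.7] [64.4 48. ] 2.2 zmed 9.5
```

View pics/w7.png

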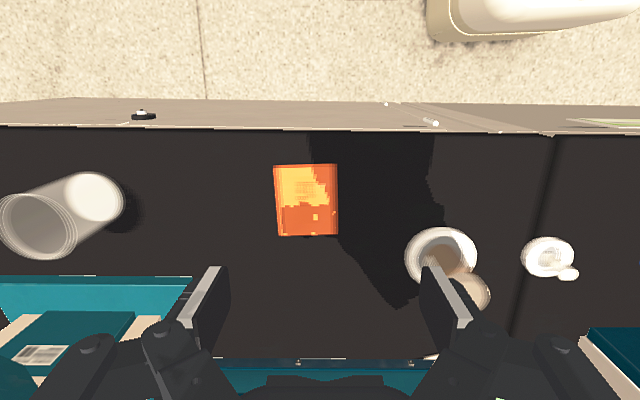

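```bash
python3 - <<'E'
from h import *
print(bot.nose_length)
u,v=np.meshgrid(np.arange(640),np.arange(400))
for t in('w7','w4','w3','w6','w5'):
    im=load(t); w=toworld(im,u,v,None,im['T_tool_cam']); ok=im['range_z']>0
    m=ok&(abs(w[...,0])<.0135)&(abs(w[...,1])<.07)&(w[...,2]>-.05)&(w[...,2]<.03)&(abs(w[...,1])>.007)
    p=w[m]*1000
    for sgn in(1,-1):
        q=p[p[:,1]*sgn>0]
        print(t,sgn,len(q),'z pct',np.percentile(q[:,2],[50,90,97,99,100]).round(1),'inner y',np.percentile(abs(q[:,1]),[1,5,50,95,99]).round(1))
E
```

```text
0.014
w7 1 4855 z pct [-30.7  -9.5  -4.1  -1.7   1.1] inner y [40.8 42.1 44.9 62.7 67. ]
w7 -1 4830 z pct [-30.6  -9.7  -4.1  -1.7   1.2] inner y [41.4 42.8 45.5 63.4 67.6]
w4 1 7784 z pct [-42.8  -9.3  -0.2   3.7   7.7] inner y [30.3 31.5 43.6 59.3 62.7]
w4 -1 7702 z pct [-42.8  -9.5  -0.3   3.4   7.7] inner y [30.9 32.3 44.2 59.9 63.5]
w3 1 9982 z pct [-36.8  -6.    6.9  16.8  24.9] inner y [ 7.3  8.6 26.5 47.5 50.2]
w3 -1 10173 z pct [-36.7  -6.1   7.   16.6  25.2] inner y [ 7.4  8.7 26.5 48.1 50.9]
w6 1 6485 z pct [-41.7 -14.3   0.3   5.5  11. ] inner y [ 7.2  8.4 27.1 39.5 42.9]
w6 -1 6737 z pct [-41.5 -13.8   0.6   5.5  10.8] inner y [ 7.2  7.9 27.2 40.1 43.4]
w5 1 6484 z pct [-41.7 -14.4   0.2   5.2  11.5] inner y [ 7.2  8.4 27.1 39.5 42.7]
w5 -1 6753 z pct [-41.6 -13.8   0.4   5.7  10.9] inner y [ 7.2  7.9 27.3 40.1 43.5]
```

>>> servo_tool --motion '[[[-1.3,-1.0,3],[0,0.01,-0.03]],[[0,0,4],[0,0,0]],[[0,0,2.5],[0,0,0]],[[0,0,0],[0,0,0]],[[0,0,0],[0,0,0]]]' --gripper 0.42

```text
time_s: 14.5
ee_pos: [0.4676, -0.0395, 0.0683]
orientation: [0.003, -0.011, 1.0, -0.003]
ft_force: [-0.1, 0.4, 0.3]
finger_gap: 0.0608
```

```bash
python3 plan.py .469 -.0247 .0125 2.4
```

```text
t 14.5 pos [ 0.4676 -0.0395  0.0683] gap 0.0608 F [-0.1  0.4  0.3]
cm total [-0.14  1.51  5.57] rows@5cm 2.0 rv [-0.007  0.006 -0.02 ] q [ 0.29  0.71 -0.4   2.15  0.72  0.4   0.9 ]
```

>>> servo_tool --motion '[[[-0.1,1.4,0.5],[-0.005,0.005,-0.02]],[[0,0,1.2],[0,0,0]],[[0,0,1],[0,0,0]],[[0,0,0],[0,0,0]],[[0,0,0],[0,0,0]]]'

```text
time_s: 15.0
ee_pos: [0.4711, -0.0223, 0.0429]
orientation: [0.004, -0.023, 1.0, -0.0]
ft_force: [-0.0, 0.0, -0.1]
finger_gap: 0.0606
```

```bash
python3 plan.py .469 -.0247 .0125 2.4
```

```text
t 15.0 pos [ 0.4711 -0.0223  0.0429] gap 0.0606 F [-0.   0.  -0.1]
cm total [ 0.25 -0.23  3.04] rows@5cm 1.0 rv [-0.     0.008  0.004] q [ 0.22  0.76 -0.34  2.15  0.76  0.34  0.85]
```

>>> servo_tool --motion '[[[0.25,-0.2,0.6],[0,0.008,0]],[[0,0,0.8],[0,0,0]],[[0,0,0.4],[0,0,0]],[[0,0,0],[0,0,0]],[[0,0,0],[0,0,0]]]'

```text
time_s: 15.5
ee_pos: [0.4685, -0.0253, 0.0233]
orientation: [-0.0, -0.022, 1.0, -0.0]
ft_force: [0.8, -1.0, 0.4]
finger_gap: 0.0605
```

```bash
python3 plan.py .469 -.0247 .0125 2.4; python3 -c "
from h import *
wgrab('w8')"
```

```text
t 15.5 pos [ 0.4685 -0.0253  0.0233] gap 0.0605 F [ 0.8 -1.   0.4]
cm total [-0.06  0.06  1.08] rows@5cm 1.0 rv [-0.001 -0.001  0.003] q [ 0.2   0.8  -0.3   2.16  0.8   0.3   0.82]
```

View pics/w8.png

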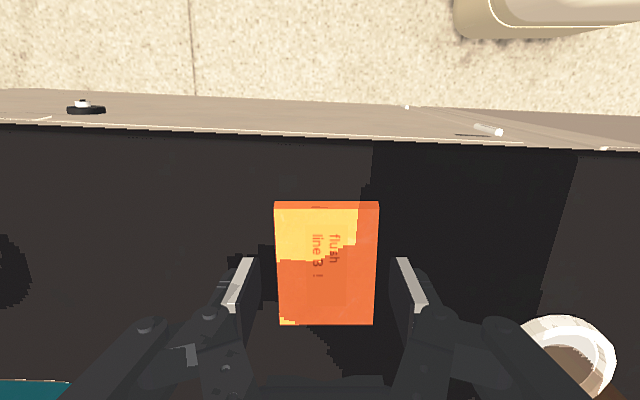

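Fingers straddle the pad (pad centre about (326,265), pads at 243 and 408). Down.

>>> servo_tool --motion '[[[0,0,0.5],[0,0,0]],[[0,0,0.4],[0,0,0]],[[0,0,0.1],[0,0,0]],[[0,0,0],[0,0,0]],[[0,0,0],[0,0,0]]]'

```text
time_s: 16.05
ee_pos: [0.4687, -0.0253, 0.0128]
orientation: [-0.0, -0.022, 1.0, -0.0]
ft_force: [1.0, 0.4, 0.6]
finger_gap: 0.06
```

```bash
python3 plan.py .469 -.0247 .0125 2.4
```

```text
t 16.05 pos [ 0.4687 -0.0253  0.0128] gap 0.06 F [1.  0.4 0.6]
cm total [-0.03  0.06  0.03] rows@5cm 1.0 rv [-0.001 -0.     0.003] q [ 0.18  0.82 -0.28  2.16  0.84  0.28  0.79]
```

>>> servo_tool --motion '[[[0,0,0],[0,0,0]],[[0,0,0],[0,0,0]],[[0,0,0],[0,0,0]],[[0,0,0],[0,0,0]],[[0,0,0],[0,0,0]]]' --gripper -1

```text
time_s: 16.55
ee_pos: [0.469, -0.0253, 0.0135]
orientation: [0.0, -0.022, 1.0, -0.0]
ft_force: [0.3, 0.1, -1.1]
finger_gap: 0.048
```

>>> servo_tool --motion '[[[0,0,-1],[0,0,0]],[[0,0,-2],[0,0,0]],[[0,0,0],[0,0,0]],[[0,0,0],[0,0,0]],[[0,0,0],[0,0,0]]]'

```text
time_s: 17.05
ee_pos: [0.4687, -0.0254, 0.0453]
orientation: [0.0, -0.022, 1.0, -0.001]
ft_force: [0.2, -0.0, -0.6]
finger_gap: 0.048
```

```bash
python3 plan.py .42 -.0247 .13 2.4; python3 -c "
from h import *
wgrab('w9')"
```

```text
t 17.05 pos [ 0.4687 -0.0254  0.0453] gap 0.048 F [ 0.2 -0.  -0.6]
cm total [ 4.86  0.28 -8.47] rows@5cm 2.0 rv [-0.001  0.     0.003] q [ 0.25  0.76 -0.37  2.15  0.78  0.37  0.84]
```

View pics/w9.png

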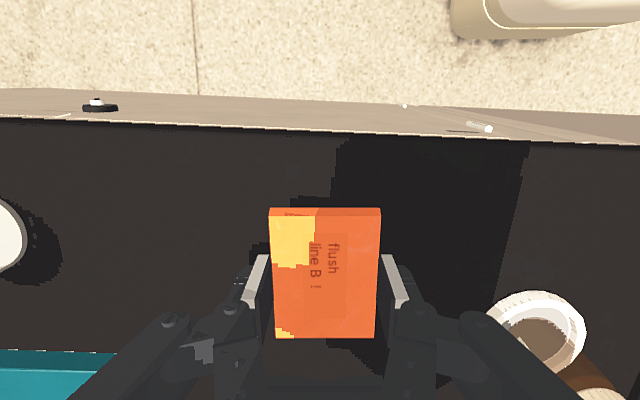

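>>> servo_tool --motion '[[[0,0,-4],[0,0,0]],[[1,0,-3.5],[0,0,0]],[[2.5,-2,-0.5],[0,0,0]],[[0,-4,0],[0,0,0]],[[0,-4,0],[0,0,0]]]'

```text
time_s: 17.6
ee_pos: [0.4376, -0.1224, 0.1259]
orientation: [-0.002, -0.03, 1.0, 0.001]
ft_force: [1.5, -0.8, -0.0]
finger_gap: 0.0477
```

```bash
python3 plan.py .43 -.43 .13 0
```

```text
t 17.6 pos [ 0.4376 -0.1224  0.1259] gap 0.0477 F [ 1.5 -0.8 -0. ]
cm total [  2.58 -30.66  -0.48] rows@5cm 7.0 rv [ 0.002 -0.003  0.059] q [ 0.61  0.62 -0.58  2.14  0.64  0.56  1.18]
```

>>> servo_tool --motion '[[[0.4,-4,-0.2],[0,0,0.012]],[[0.4,-4,-0.2],[0,0,0.012]],[[0.2,-4,-0.2],[0,0,0.012]],[[0.2,-4,-0.2],[0,0,0.012]],[[0.2,-4,-0.2],[0,0,0.01]]]'

```text
time_s: 18.1
ee_pos: [0.4283, -0.3297, 0.1333]
orientation: [-0.003, -0.001, 1.0, 0.002]
ft_force: [0.5, -0.3, -0.1]
finger_gap: 0.0476
```

```bash
python3 plan.py .43 -.43 .13 0
```

```text
t 18.1 pos [ 0.4283 -0.3297  0.1333] gap 0.0476 F [ 0.5 -0.3 -0.1]
cm total [ -0.15 -10.03   0.28] rows@5cm 3.0 rv [ 0.005 -0.007  0.002] q [ 1.01  0.71 -0.63  1.91  0.61  0.73  1.6 ]
```

>>> servo_tool --motion '[[[0,-3,0],[0,0,0]],[[0,-3,0],[0,0,0]],[[0,-2,0],[0,0,0]],[[0,0,0],[0,0,0]],[[0,0,0],[0,0,0]]]'

```text
time_s: 18.6
ee_pos: [0.4232, -0.4196, 0.1283]
orientation: [-0.006, 0.005, 1.0, 0.003]
ft_force: [0.7, 1.4, -0.7]
finger_gap: 0.0479
```

```bash
python3 plan.py .461 -.4415 .06 0; python3 -c "
from cl import *
wgrab('w10')
clouds('w10',dict(ph=(.405,.53,-.5,-.385,.0085,.016),tim=(.42,.55,-.66,-.53,.015,.026)))"
```

```text
t 18.6 pos [ 0.4232 -0.4196  0.1283] gap 0.0479 F [ 0.7  1.4 -0.7]
cm total [-3.89 -2.19  6.77] rows@5cm 2.0 rv [ 0.005 -0.012 -0.011] q [ 1.11  0.78 -0.63  1.75  0.6   0.83  1.75]
ph 610 lo [ 417.  -476.5    9.5] hi [ 441.1 -406.6   13.8] rect [ 428.5 -441.5] [24.6 70.8] 2.3 zmed 12.2
tim 4396 lo [ 455.6 -625.9   15.1] hi [ 517.4 -564.4   20. ] rect [ 486.9 -595.9] [60.2 60.8] 12.3 zmed 16.7
```

View pics/w10.png

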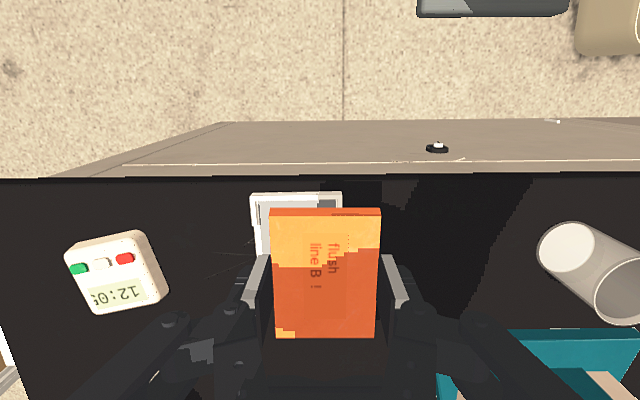

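>>> servo_tool --motion '[[[-2,-1.2,1],[0.005,-0.01,-0.01]],[[-1.5,-0.6,2],[0,0,0]],[[0,0,2],[0,0,0]],[[0,0,1],[0,0,0]],[[0,0,0],[0,0,0]]]'

```text
time_s: 19.15
ee_pos: [0.4608, -0.4299, 0.0666]
orientation: [-0.002, -0.006, 1.0, 0.001]
ft_force: [0.4, 0.0, -0.1]
finger_gap: 0.0481
```

```bash
python3 plan.py .461 -.4415 .04 1; python3 -c "
from cl import *
wgrab('w11')
clouds('w11',dict(ph=(.405,.53,-.5,-.385,.0085,.016),tim=(.42,.55,-.66,-.53,.015,.026)))"
```

```text
t 19.15 pos [ 0.4608 -0.4299  0.0666] gap 0.0481 F [ 0.4  0.  -0.1]
cm total [-0.02 -1.16  2.66] rows@5cm 1.0 rv [ 0.003 -0.003 -0.006] q [ 1.05  0.9  -0.58  1.69  0.67  0.77  1.72]
ph 1347 lo [ 417.2 -476.7    9.6] hi [ 441.5 -406.    13.9] rect [ 449.9 -441.1] [65.4 71.4] 0.7 zmed 12.3
tim 7830 lo [ 455.3 -623.2   15.2] hi [ 517.3 -564.5   20.1] rect [ 486.7 -595.5] [60.6 61. ] 13.0 zmed 16.7
```

View pics/w11.png

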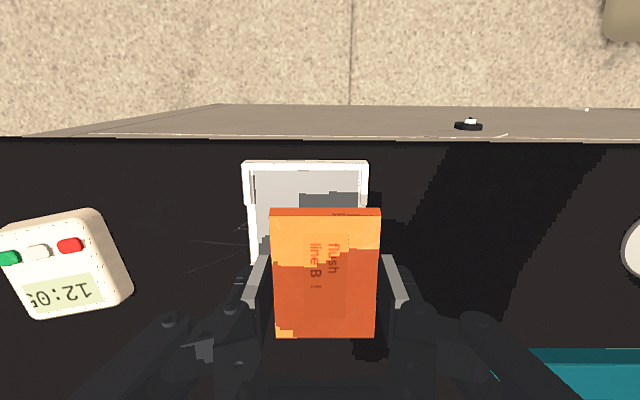

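>>> servo_tool --motion '[[[-0.1,-1.1,0.5],[0,0,-0.005]],[[0,0,1],[0,0,0]],[[0,0,0.6],[0,0,0]],[[0,0,0],[0,0,0]],[[0,0,0],[0,0,0]]]'

```text
time_s: 19.7
ee_pos: [0.4627, -0.4428, 0.0472]
orientation: [-0.0, -0.008, 1.0, -0.0]
ft_force: [-0.2, 0.5, 0.3]
finger_gap: 0.0479
```

```bash
python3 plan.py .462 -.4412 .0200 0.7
```

```text
t 19.7 pos [ 0.4627 -0.4428  0.0472] gap 0.0479 F [-0.2  0.5  0.3]
cm total [0.07 0.16 2.72] rows@5cm 1.0 rv [-0.    -0.001  0.004] q [ 1.05  0.93 -0.57  1.67  0.69  0.75  1.73]
```

>>> servo_tool --motion '[[[0.1,0.15,1],[0,0,0]],[[0,0,0.9],[0,0,0]],[[0,0,0.3],[0,0,0]],[[0,0,0.1],[0,0,0]],[[0,0,0],[0,0,0]]]'

```text
time_s: 20.2
ee_pos: [0.4615, -0.4408, 0.0221]
orientation: [-0.0, -0.008, 1.0, 0.0]
ft_force: [-0.7, 0.5, 0.1]
finger_gap: 0.0478
```

```bash
python3 plan.py .462 -.4412 .0195 0.7; python3 -c "
from cl import *
wgrab('w12')
clouds('w12',dict(ph=(.405,.53,-.5,-.385,.0085,.016)))"
```

```text
t 20.2 pos [ 0.4615 -0.4408  0.0221] gap 0.0478 F [-0.7  0.5  0.1]
cm total [-0.05 -0.04  0.26] rows@5cm 1.0 rv [ 0.    -0.001  0.004] q [ 1.03  0.96 -0.54  1.68  0.71  0.71  1.71]
ph 4066 lo [ 417.3 -476.6    9.2] hi [ 506.8 -406.3   15.6] rect [ 462.5 -441. ] [91.2 71.5] 0.6 zmed 12.2
```

View pics/w12.png

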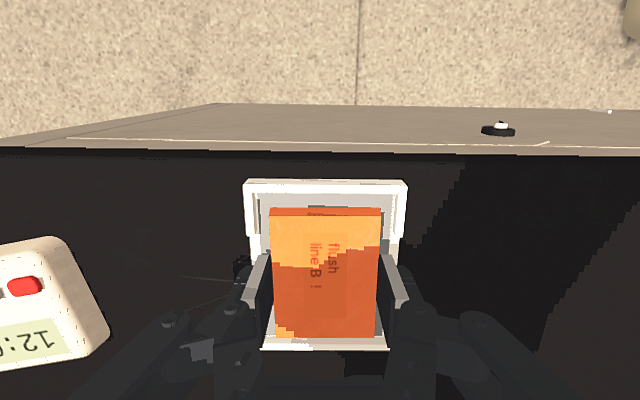

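>>> servo_tool --motion '[[[0,0,0.2],[0,0,0]],[[0,0,0.1],[0,0,0]],[[0,0,0],[0,0,0]],[[0,0,0],[0,0,0]],[[0,0,0],[0,0,0]]]'

```text
time_s: 20.75
ee_pos: [0.4621, -0.4413, 0.0199]
orientation: [0.0, -0.008, 1.0, -0.0]
ft_force: [-0.1, -0.8, -0.9]
finger_gap: 0.048
```

```bash
python3 plan.py .462 -.4412 .0193 0.7
```

```text
t 20.75 pos [ 0.4621 -0.4413  0.0199] gap 0.048 F [-0.1 -0.8 -0.9]
cm total [0.01 0.01 0.06] rows@5cm 1.0 rv [-0.001  0.001  0.004] q [ 1.03  0.97 -0.54  1.68  0.72  0.7   1.7 ]
```

>>> servo_tool --motion '[[[0,0,0],[0,0,0]],[[0,0,0],[0,0,0]],[[0,0,0],[0,0,0]],[[0,0,0],[0,0,0]],[[0,0,0],[0,0,0]]]' --gripper 0.35

```text
time_s: 21.25
ee_pos: [0.4624, -0.4415, 0.0203]
orientation: [0.001, -0.008, 1.0, -0.001]
ft_force: [0.6, 0.6, -0.2]
finger_gap: 0.0577
```

>>> servo_tool --motion '[[[0,0,-1],[0,0,0]],[[0,0,-3],[0,0,0]],[[0,0,-4],[0,0,0]],[[0,0,-4],[0,0,0]],[[2,0,0],[0,0,0]]]'

```text
time_s: 21.75
ee_pos: [0.4453, -0.4397, 0.1462]
orientation: [0.002, -0.01, 1.0, 0.0]
ft_force: [1.7, -0.2, -0.1]
finger_gap: 0.0578
```

```bash
python3 plan.py .43 .0 .16 0; python3 -c "
from cl import *
wgrab('w13')
clouds('w13',dict(pad=(.405,.53,-.465,-.41,.0132,.02),ph=(.405,.53,-.5,-.385,.0085,.0135)))"
```

```text
t 21.75 pos [ 0.4453 -0.4397  0.1462] gap 0.0578 F [ 1.7 -0.2 -0.1]
cm total [ 0.62 43.99 -1.36] rows@5cm 9.0 rv [0.001 0.004 0.02 ] q [ 1.12  0.79 -0.66  1.67  0.59  0.89  1.81]
pad 3977 lo [ 430.7 -463.6   13.9] hi [ 493.8 -417.9   16.9] rect [ 462.3 -440.8] [64.7 46.9] 0.8 zmed 15.5
ph 1133 lo [ 417.5 -476.4    9.4] hi [ 506.9 -405.8   13.4] rect [ 462.2 -441.1] [89.9 71. ] 0.3 zmed 12.2
```

View pics/w13.png

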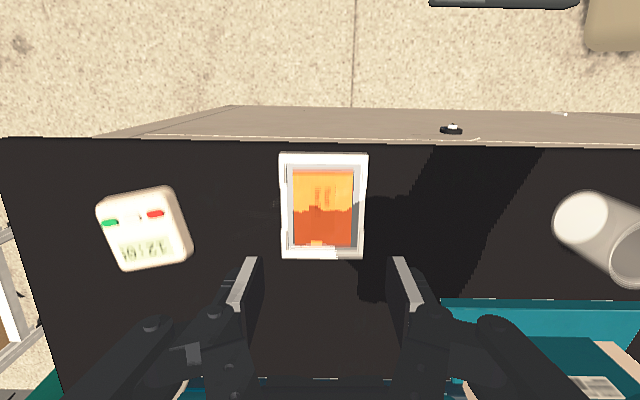

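>>> servo_tool --motion '[[[0.3,4.8,-0.3],[0,0,0.01]],[[0.1,4.8,-0.3],[0,0,0.01]],[[0,4.8,-0.2],[0,0,0]],[[0,4.8,0],[0,0,0]],[[0,4.8,0],[0,0,0]]]' --gripper 0.6

```text
time_s: 22.3
ee_pos: [0.4308, -0.2034, 0.1512]
orientation: [-0.004, 0.012, 1.0, -0.001]
ft_force: [0.7, 1.4, 0.7]
finger_gap: 0.0684
```

```bash
python3 plan.py .43 .0 .16 0
```

```text
t 22.3 pos [ 0.4308 -0.2034  0.1512] gap 0.0684 F [0.7 1.4 0.7]
cm total [ 0.6  20.33 -0.94] rows@5cm 5.0 rv [-0.003 -0.007 -0.025] q [ 0.81  0.6  -0.63  2.07  0.59  0.66  1.33]
```

>>> servo_tool --motion '[[[0,4.8,-0.3],[0,0,0]],[[0,4.8,-0.3],[0,0,-0.01]],[[0,4.8,-0.2],[0,0,-0.01]],[[0,4.8,0],[0,0,0]],[[0,4.8,0],[0,0,0]]]'

```text
time_s: 22.8
ee_pos: [0.433, 0.0454, 0.1591]
orientation: [-0.004, 0.004, 1.0, -0.002]
ft_force: [1.8, 0.3, -0.1]
finger_gap: 0.068
```

```bash
python3 plan.py .45 .3 .16 0
```

```text
t 22.8 pos [0.433  0.0454 0.1591] gap 0.068 F [ 1.8  0.3 -0.1]
cm total [-1.52 25.47 -0.19] rows@5cm 6.0 rv [-0.004 -0.008 -0.007] q [ 0.26  0.54 -0.62  2.16  0.55  0.61  0.81]
```

>>> servo_tool --motion '[[[0,4.8,0],[0,0,0]],[[-0.3,4.8,0],[0,0,0]],[[-0.3,4.8,0],[0,0,0]],[[-0.4,4.5,0],[0,0,0]],[[-0.5,3,0],[0,0,0]]]'

```text
time_s: 23.3
ee_pos: [0.4468, 0.2763, 0.1583]
orientation: [-0.005, 0.001, 1.0, -0.002]
ft_force: [-0.0, -0.9, 0.2]
finger_gap: 0.0683
```

>>> servo_tool --motion '[[[-1,1.5,0],[0,0,0.01]],[[-1,0,0],[0,0,0.01]],[[0,0,0],[0,0,0]],[[0,0,0],[0,0,0]],[[0,0,0],[0,0,0]]]'

```text
time_s: 23.8
ee_pos: [0.4658, 0.2947, 0.1574]
orientation: [-0.006, 0.009, 1.0, -0.002]
ft_force: [-0.7, 0.6, 0.4]
finger_gap: 0.0688
```

```bash
python3 plan.py .487 .3297 .016 -1.4;python3 -c "
from cl import *
wgrab('w14')
clouds('w14',dict(rack=ALL['rack'],rh=(.42,.56,.40,.495,.0085,.0145)))"
```

```text
t 23.8 pos [0.4658 0.2947 0.1574] gap 0.0688 F [-0.7  0.6  0.4]
cm total [-2.22  3.6  14.1 ] rows@5cm 3.0 rv [-0.005 -0.012  0.007] q [-0.24  0.67 -0.59  1.86  0.51  0.78  0.46]
rack 3154 lo [438.4 309.8  20.1] hi [533.9 350.4  24.6] rect [486.6 330. ] [41.4 97.3] 88.9 zmed 22.3
rh 1396 lo [428.4 412.3   9.8] hi [551.1 483.1  13.6] rect [490.  447.8] [ 67.  122.1] 86.3 zmed 12.0
```

View pics/w14.png

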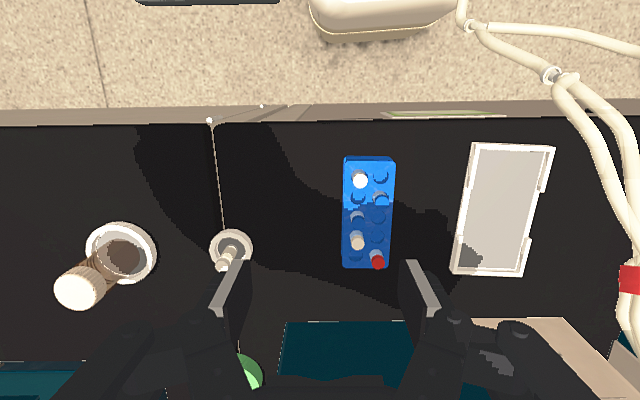

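>>> servo_tool --motion '[[[-1.5,2,1],[-0.005,-0.01,0.007]],[[-0.7,1.6,3],[0,0,0]],[[0,0,3],[0,0,0]],[[0,0,2],[0,0,0]],[[0,0,0],[0,0,0]]]'

```text
time_s: 24.35
ee_pos: [0.4907, 0.3252, 0.0658]
orientation: [0.0, 0.016, 1.0, -0.001]
ft_force: [-0.3, -0.9, 0.1]
finger_gap: 0.0684
```

```bash
python3 plan.py .4868 .3298 .016 -1.4;python3 - <<'E'
from cl import *
for tag in('w14','w1'):
    im=load(tag);T=wristT(tag)
    u,v=np.meshgrid(np.arange(640),np.arange(400)); w=toworld(im,u,v,None,T); ok=im['range_z']>0
    for x in np.arange(.36,.6,.02):
        m=ok&(abs(w[...,0]-x)<.01)&(w[...,1]>.44)&(w[...,1]<.65)&(w[...,2]>.03)&(w[...,2]<.3)
        p=w[m]
        if len(p)>5: print(tag,round(x,2),len(p),'ymin',np.percentile(p[:,1],3).round(3),'z at ymin',np.median(p[p[:,1]<np.percentile(p[:,1],10)][:,2]).round(3))
E
```

```text
t 24.35 pos [0.4907 0.3252 0.0658] gap 0.0684 F [-0.3 -0.9  0.1]
cm total [0.41 0.45 4.98] rows@5cm 1.0 rv [-0.002  0.001 -0.008] q [-0.34  0.83 -0.48  1.82  0.61  0.65  0.35]
w14 0.42 575 ymin 0.499 z at ymin 0.031
w14 0.44 865 ymin 0.504 z at ymin 0.032
w14 0.46 814 ymin 0.513 z at ymin 0.033
w14 0.48 633 ymin 0.523 z at ymin 0.035
w14 0.5 249 ymin 0.534 z at ymin 0.04
w14 0.52 398 ymin 0.537 z at ymin 0.052
w14 0.54 621 ymin 0.533 z at ymin 0.065
w14 0.56 621 ymin 0.53 z at ymin 0.06
w14 0.58 285 ymin 0.479 z at ymin 0.079
w1 0.42 174 ymin 0.497 z at ymin 0.031
w1 0.44 277 ymin 0.503 z at ymin 0.032
w1 0.46 277 ymin 0.513 z at ymin 0.032
w1 0.48 191 ymin 0.523 z at ymin 0.034
w1 0.5 31 ymin 0.533 z at ymin 0.039
w1 0.52 83 ymin 0.536 z at ymin 0.046
w1 0.54 203 ymin 0.533 z at ymin 0.055
w1 0.56 241 ymin 0.53 z at ymin 0.06
w1 0.58 391 ymin 0.456 z at ymin 0.082
```

>>> servo_tool --motion '[[[0.4,0.4,1],[0,0,-0.006]],[[0,0,1.5],[0,0,0]],[[0,0,1],[0,0,0]],[[0,0,0.3],[0,0,0]],[[0,0,0],[0,0,0]]]'

```text
time_s: 24.85
ee_pos: [0.4876, 0.3289, 0.0275]
orientation: [0.002, 0.014, 1.0, -0.0]
ft_force: [-0.1, 0.9, -0.1]
finger_gap: 0.0679
```

```bash
python3 plan.py .4868 .3298 .016 -1.4; python3 -c "
from h import *
wgrab('w15')"
```

```text
t 24.85 pos [0.4876 0.3289 0.0275] gap 0.0679 F [-0.1  0.9 -0.1]
cm total [0.09 0.09 1.15] rows@5cm 1.0 rv [-0.001  0.003 -0.003] q [-0.37  0.89 -0.44  1.83  0.66  0.57  0.31]
```

View pics/w15.png

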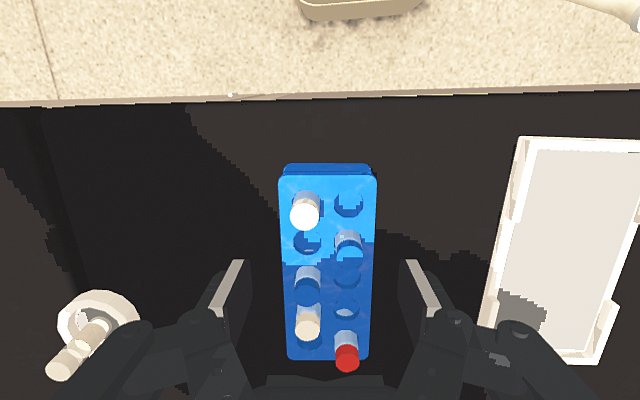

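>>> servo_tool --motion '[[[0.1,0.1,0.5],[0,0,0]],[[0,0,0.5],[0,0,0]],[[0,0,0.1],[0,0,0]],[[0,0,0],[0,0,0]],[[0,0,0],[0,0,0]]]'

```text
time_s: 25.4
ee_pos: [0.4875, 0.3308, 0.017]
orientation: [0.003, 0.014, 1.0, 0.0]
ft_force: [0.2, 0.3, -0.2]
finger_gap: 0.0682
```

>>> servo_tool --motion '[[[0,0,0],[0,0,0]],[[0,0,0],[0,0,0]],[[0,0,0],[0,0,0]],[[0,0,0],[0,0,0]],[[0,0,0],[0,0,0]]]' --gripper -1

```text
time_s: 25.9
ee_pos: [0.4877, 0.3309, 0.0176]
orientation: [0.003, 0.014, 1.0, 0.001]
ft_force: [-0.1, 1.2, -0.4]
finger_gap: 0.0403
```

```bash
python3 plan.py .4868 .3298 .016 -1.4
```

```text
t 25.9 pos [0.4877 0.3309 0.0176] gap 0.0403 F [-0.1  1.2 -0.4]
cm total [ 0.09 -0.11  0.16] rows@5cm 1.0 rv [ 0.001  0.006 -0.003] q [-0.38  0.9  -0.42  1.83  0.67  0.55  0.3 ]
```

>>> servo_tool --motion '[[[0,0,-1],[0,0,0]],[[0,0,-2.5],[0,0,0]],[[0,0,-2],[0,0,0]],[[0,0,0],[0,0,0]],[[0,0,0],[0,0,0]]]'

```text
time_s: 26.4
ee_pos: [0.4868, 0.3302, 0.075]
orientation: [0.002, 0.014, 1.0, 0.0]
ft_force: [0.0, 0.3, -2.3]
finger_gap: 0.0402
```

```bash
python3 plan.py .491 .4478 .07 -3.7; python3 -c "
from h import *
wgrab('w16')"
```

```text
t 26.4 pos [0.4868 0.3302 0.075 ] gap 0.0402 F [ 0.   0.3 -2.3]
cm total [-0.09 11.76  0.5 ] rows@5cm 3.0 rv [0.    0.004 0.037] q [-0.34  0.82 -0.49  1.82  0.6   0.66  0.35]
```

View pics/w16.png

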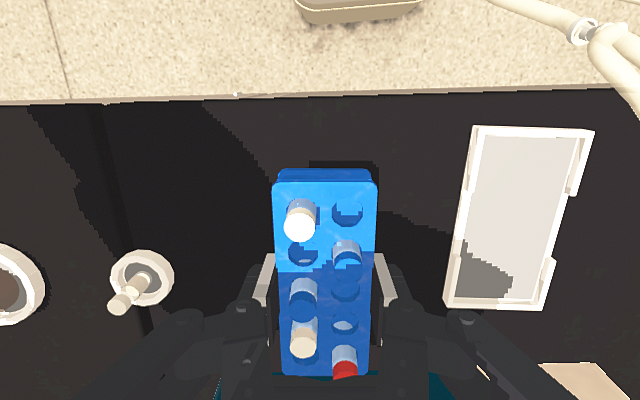

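>>> servo_tool --motion '[[[0,3,0],[0,0,0.015]],[[0,4,0],[0,0,0.02]],[[0,3.5,0],[0,0,0]],[[0,0.6,0],[0,0,0]],[[0,0,0],[0,0,0]]]'

```text
time_s: 26.95
ee_pos: [0.4911, 0.44, 0.0689]
orientation: [-0.0, 0.033, 0.999, -0.004]
ft_force: [-0.7, -0.1, -1.0]
finger_gap: 0.0403
```

```bash
python3 plan.py .491 .4478 .05 -3.7; python3 - <<'E'
from cl import *
wgrab('w17')
clouds('w17',dict(rh=(.42,.56,.40,.495,.0085,.0145)))
im=load('w17');T=wristT('w17')
u,v=np.meshgrid(np.arange(640),np.arange(400)); w=toworld(im,u,v,None,T)
h=cv2.cvtColor(im['pixels'],cv2.COLOR_RGB2HSV); m=(abs(h[...,0].astype(int)-106)<12)&(h[...,1]>150)&(v>178)&(im['range_z']>0)&(u>270)&(u<380)
p=w[m]; zt=np.percentile(p[:,2],70); 
for _ in range(4):
    A=np.c_[p[:,:2],np.ones(len(p))]; c,*_=np.linalg.lstsq(A,p[:,2],rcond=None); r=p[:,2]-A@c; p=p[abs(r)<max(.002,1.5*r.std())]
print(len(p),c,'z ctr',(c@[.49,.4478,1]).round(4), p.min(0).round(3),p.max(0).round(3)); r=cv2.minAreaRect((p[:,:2]*1000).astype(np.float32)); print(r)
E
```

```text
t 26.95 pos [0.4911 0.44   0.0689] gap 0.0403 F [-0.7 -0.1 -1. ]
cm total [0.06 0.79 1.88] rows@5cm 1.0 rv [-0.008 -0.    -0.002] q [-0.5   0.9  -0.49  1.6   0.55  0.79  0.27]
rh 1467 lo [427.9 418.9  10.1] hi [513.8 483.8  13.8] rect [471.1 449.5] [65.7 83.9] 86.2 zmed 12.4
11245 [-0.00746665 -0.01135473  0.08220248] z ctr 0.0735 [0.44  0.416 0.071] [0.54  0.463 0.076]
((490.50177001953125, 439.3929138183594), (41.862674713134766, 99.01642608642578), 86.32624053955078)
```

View pics/w17.png

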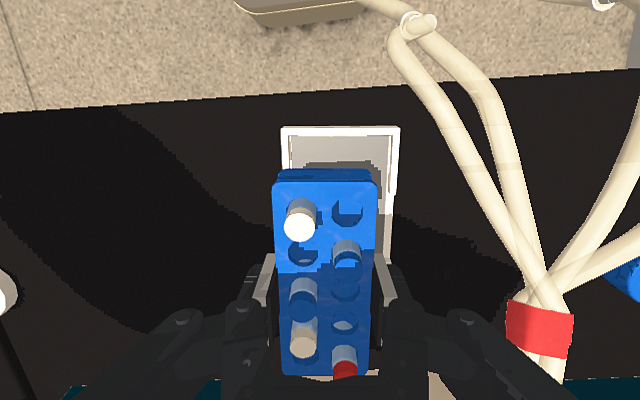

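>>> servo_tool --motion '[[[0,0.75,0.5],[-0.008,0,0]],[[0,0,1.2],[0,0,0]],[[0,0,1],[0,0,0]],[[0,0,0],[0,0,0]],[[0,0,0],[0,0,0]]]'

```text
time_s: 27.5
ee_pos: [0.492, 0.441, 0.0371]
orientation: [-0.001, 0.035, 0.999, -0.003]
ft_force: [0.6, -0.0, -0.8]
finger_gap: 0.04
```

```bash
python3 plan.py .4908 .448 .0238 -3.7
```

```text
t 27.5 pos [0.492  0.441  0.0371] gap 0.04 F [ 0.6 -0.  -0.8]
cm total [0.17 0.7  1.33] rows@5cm 1.0 rv [-0.007 -0.003 -0.006] q [-0.51  0.95 -0.47  1.61  0.58  0.74  0.25]
```

>>> servo_tool --motion '[[[0.15,0.5,0],[-0.007,-0.003,-0.005]],[[0,0.3,0],[0,0,0]],[[0,0,0],[0,0,0]],[[0,0,0],[0,0,0]],[[0,0,0],[0,0,0]]]'

```text
time_s: 28.0
ee_pos: [0.4915, 0.4501, 0.0382]
orientation: [0.001, 0.033, 0.999, 0.001]
ft_force: [-0.8, -0.1, -1.7]
finger_gap: 0.04
```

```bash
python3 plan.py .4908 .448 .0238 -3.7; python3 -c "
from h import *
wgrab('w18')"
```

```text
t 28.0 pos [0.4915 0.4501 0.0382] gap 0.04 F [-0.8 -0.1 -1.7]
cm total [ 0.06 -0.22  1.44] rows@5cm 1.0 rv [ 0.002  0.002 -0.001] q [-0.52  0.95 -0.47  1.6   0.58  0.74  0.25]
```

View pics/w18.png

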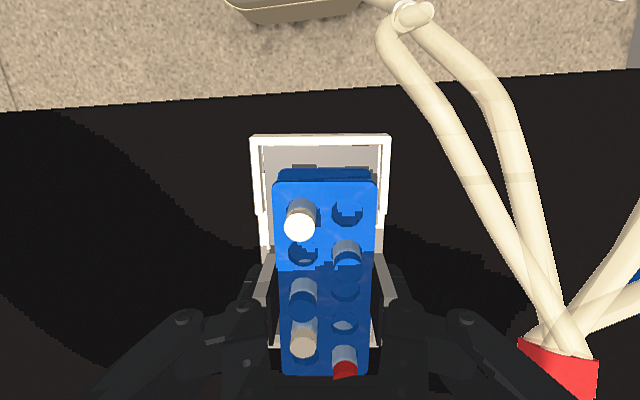

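>>> servo_tool --motion '[[[0.05,-0.2,0.5],[0,0,0]],[[0,0,0.5],[0,0,0]],[[0,0,0.2],[0,0,0]],[[0,0,0],[0,0,0]],[[0,0,0],[0,0,0]]]'

```text
time_s: 28.55
ee_pos: [0.4909, 0.4474, 0.0247]
orientation: [0.001, 0.033, 0.999, 0.001]
ft_force: [0.3, -0.0, -1.0]
finger_gap: 0.04
```

```bash
python3 plan.py .4908 .448 .0238 -3.7; python3 -c "
from cl import *
wgrab('w19')
clouds('w19',dict(rh=(.42,.56,.40,.495,.009,.0145)))"
```

```text
t 28.55 pos [0.4909 0.4474 0.0247] gap 0.04 F [ 0.3 -0.  -1. ]
cm total [0.01 0.06 0.1 ] rows@5cm 1.0 rv [ 0.001  0.002 -0.002] q [-0.52  0.96 -0.46  1.61  0.59  0.71  0.24]
rh 4674 lo [428.2 415.5   9.8] hi [549.1 483.5  14. ] rect [489.9 448.3] [ 65.7 122.2] 86.3 zmed 12.0
```

View pics/w19.png

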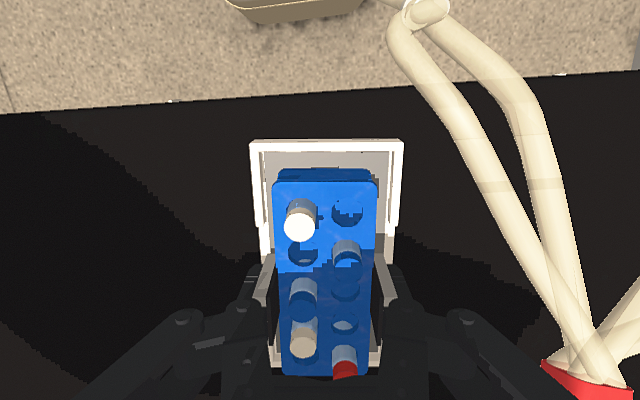

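Rack is inside the rim. Lower 1 mm, release, rise.

>>> servo_tool --motion '[[[0,0.05,0.1],[0,0,0]],[[0,0,0],[0,0,0]],[[0,0,0],[0,0,0]],[[0,0,0],[0,0,0]],[[0,0,0],[0,0,0]]]'

```text
time_s: 29.1
ee_pos: [0.4911, 0.4483, 0.0241]
orientation: [0.001, 0.033, 0.999, 0.001]
ft_force: [-0.2, -0.1, -1.6]
finger_gap: 0.0401
```

>>> servo_tool --motion '[[[0,0,0],[0,0,0]],[[0,0,0],[0,0,0]],[[0,0,0],[0,0,0]],[[0,0,0],[0,0,0]],[[0,0,0],[0,0,0]]]' --gripper 0.2

```text
time_s: 29.6
ee_pos: [0.4915, 0.4489, 0.0249]
orientation: [0.002, 0.033, 0.999, 0.002]
ft_force: [0.4, -0.1, 1.1]
finger_gap: 0.0514
```

>>> servo_tool --motion '[[[0,0,-1],[0,0,0]],[[0,0,-3],[0,0,0]],[[0,0,-4],[0,0,0]],[[0,0,-4],[0,0,0]],[[2,-3,-2],[0,0,0]]]'

```text
time_s: 30.1
ee_pos: [0.469, 0.4218, 0.1683]
orientation: [0.0, 0.032, 0.999, 0.002]
ft_force: [-0.2, 0.7, 1.4]
finger_gap: 0.0512
```

>>> servo_tool --motion '[[[1,-4,-2],[0,0,0]],[[0,-4,-2],[0,0,0]],[[0,0,0],[0,0,0]],[[0,0,0],[0,0,0]],[[0,0,0],[0,0,0]]]'

```text
time_s: 30.6
ee_pos: [0.4523, 0.3391, 0.2168]
orientation: [0.004, 0.032, 0.999, 0.003]
ft_force: [0.1, 0.8, -0.2]
finger_gap: 0.0512
```

```bash
python3 plan.py .4908 .448 .0238 -3.7; python3 -c "
from cl import *
wgrab('w20'); grab('top','top1')
clouds('w20',dict(rh=(.42,.56,.40,.495,.009,.0145),rack=(.42,.56,.4,.5,.023,.033),vial=(.49,.56,.17,.24,.03,.05),vh=ALL['vh'],jh=ALL['jh'],jar=(.49,.56,.06,.14,.06,.09)))"
```

```text
t 30.6 pos [0.4523 0.3391 0.2168] gap 0.0512 F [ 0.1  0.8 -0.2]
cm total [-3.   10.98 19.4 ] rows@5cm 4.0 rv [0.006 0.008 0.001] q [-0.3   0.6  -0.61  1.79  0.43  0.88  0.4 ]
rh 1275 lo [428.6 413.6   9.2] hi [551.3 483.   13.6] rect [490.  448.2] [ 66.  121.7] 86.5 zmed 11.6
rack 2268 lo [441.7 426.   26.3] hi [537.2 469.7  32. ] rect [490.  447.8] [42.1 97.7] 86.4 zmed 28.2
vial 108 lo [516.8 202.   31.1] hi [528.3 211.5  40.2] rect [522.8 206.1] [ 9.7 11.4] 39.0 zmed 38.3
vh 334 lo [503.8 187.9   8.6] hi [539.8 224.6  14.1] rect [522.4 206.4] [35.6 38.1] 40.3 zmed 12.3
jh 513 lo [494.8  75.5   8.6] hi [553.1 133.2  14.1] rect [521.9 106.8] [59.1 52.8] 39.8 zmed 12.3
jar 998 lo [509.7  90.2  60.7] hi [539.6 119.3  72.4] rect [525.4 104.6] [30.6 31.6] 52.0 zmed 70.6
```

View pics/w20.png

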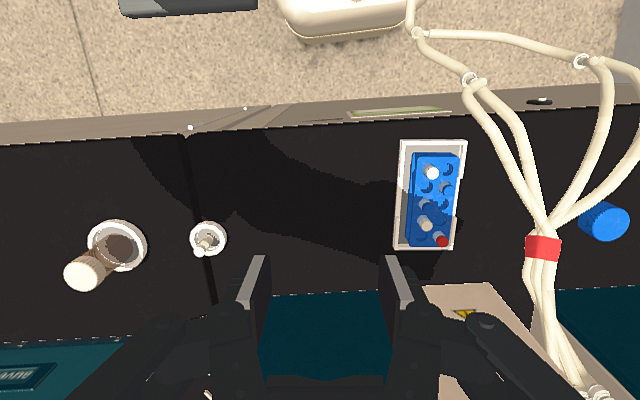

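View pics/top1.png

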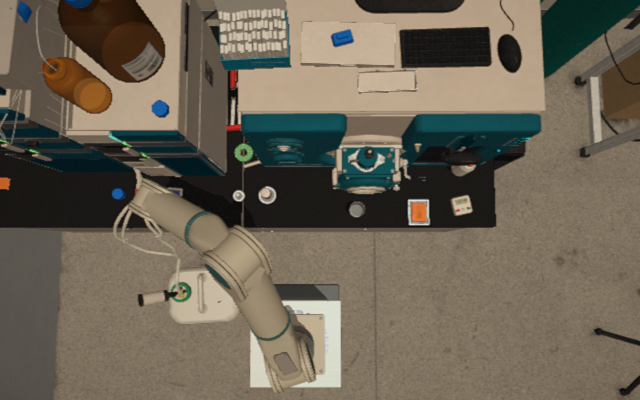

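>>> servo_tool --motion '[[[0,0,0],[0,0,0]],[[0,0,0],[0,0,0]],[[0,0,0],[0,0,0]],[[0,0,0],[0,0,0]],[[0,0,0],[0,0,0]]]'

```text
time_s: 31.2
ee_pos: [0.4504, 0.3425, 0.2141]
orientation: [0.002, 0.029, 1.0, 0.003]
ft_force: [-0.2, -0.4, -0.1]
finger_gap: 0.0511
```

```bash
python3 -c "
from h import *
print(bot.sign_off())"
```

```text
the job is handed in; nothing more can be done
None
```

I placed the jar, vial, note pad and rack, in that order, each in its own holder, and handed the job in at about 31 s of the 115 s allowed. The gripper was well clear of everything by then.

| Item | Offset from holder centre | Measured top height (expected) |
|---|---|---|
| Jar | about 1 mm | 70.6 mm (70) |
| Vial | under 1 mm | 38.3 mm (38) |
| Note pad | under 1 mm, yaw within 0.5° | 15.5 mm (15) |
| Rack | under 1 mm, yaw within 0.2° | 28.2 mm (28) |

These heights show that each item is flat on its holder's floor. The pad was measured right after it was released; the later top view shows it still in place. The last pictures show the jar, vial and rack upright and the pad face up, with the pad and rack lengthwise.

In the final top view, the beaker and timer are at the same pixels as at the start. The wrist force readings stayed under about 6 N throughout.

The last fit of the jar holder was partly hidden by the jar, so its centre came from its visible edges and earlier views. No check failed.

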